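# Close up the speaker-unit tray under a toppled solvent bottle

### The job

Close up the tray of speaker units: first lift the toppled solvent bottle off the tray and stand it upright on its round steel drip plate, then set the stray black speaker unit flat, face up, in the tray's empty bay, and last slide the blue cover fully shut. Do not start closing the cover while the bottle still lies there, do not let the bottle fall on to the bench, and leave the other things on the bench where they are.

Things in the scene. Friction and masses are not known exactly. Their poses are not given: they have to be found in the camera images.
- tray: fixed grey tray, 86 (x) x 340 (y) mm, walls 10 mm thick, 40 mm high. Origin: on the bench under the centre of its compartment (inside 66 x 160 mm, y -80 to +80). A cross wall at y = +7 divides it: fixed speaker units fill the +y part; the -y part (y -80 to +5) is the empty bay, its white foam floor 18 mm above the bench. The rails run on to y = +250, where the open cover is parked
- bay (a point): the centre of the empty bay's foam floor, 18 mm above the bench; the bay measures 66 (x) x 85 (y) mm and its outer walls rise 22 mm above this point. Axes as the tray's: the cover shuts towards -y
- cover (a joint): slide of the flat blue cover (102 x 180 x 6 mm, underside 41 mm and top 47 mm above the bench) along the tray's y: 0 = fully shut at its stop, over the whole compartment; 0.16 m = fully open. It starts 0.135 to 0.16 open. Stays where left, slides with about 2 N
- cover_grip (a point): middle of the top face of the cover's yellow grip bar, 73 mm above the bench. The bar is 60 (tray x) x 14 (tray y) x 26 mm tall, standing on the cover's top (47 mm above the bench). Moves with the cover; axes as the tray's
- bottle: white solvent bottle with an orange band: square body 42 x 42 x 96 mm, then a steel neck 20 mm wide and pump disc 26 mm wide, 114 mm tall in all, about 0.2 kg. Origin: centre of its base; z points from base to pump. Starts lying across the compartment on the two wall tops (underside 40 mm above the bench), pump roughly towards the robot
- dish: round flat steel drip plate fixed to the bench, 110 mm across and 6 mm high. Origin: centre of its underside
- unit: loose speaker unit: black cylinder 30 mm across and 20 mm tall with a metal face on top, 40 g. Origin: centre of its underside; z is its axis. Starts standing on the bench beside the tray
- reel: bystander: copper-coloured spool 60 mm across and 47 mm tall, standing. Origin: centre of its underside
- jar: bystander: amber jar with a red cap, 54 mm across and 80 mm tall, standing. Origin: centre of its underside
- cup: bystander: white cup 60 mm across and 60 mm tall, standing. Origin: centre of its underside
- driver: bystander: screwdriver 160 mm long, lying beyond the tray
- pot: bystander: small blue pot with a white cap, 44 mm across and 50 mm tall. Origin: centre of its underside
- tin: bystander: flat aluminium tin 56 mm across and 22 mm tall. Origin: centre of its underside
- foam: fixed white foam tray of other speaker units, 150 x 170 x 37 mm, left of the work area. Origin: centre of its underside
- stand: fixed soldering-iron stand with a blue-handled iron, base 100 x 75 mm, about 150 mm long and 140 mm tall in all, right of the work area. Origin: centre of its base

How it is judged:
By the outcome, as a careful person would: the job done as asked, in the order asked, and still so for the second after the job is handed in, with the robot touching nothing.
It also fails if it takes over 62 s, if anything falls off the work surface, if the arm or the gripper's body presses on something with over 40 N, if the wrist force passes 120 N, or if a joint passes its speed limit or range.

### The arm

A 6-joint arm with a two-finger parallel gripper is mounted at the origin on the work surface. World frame = base frame: x ahead of the robot, y to its left, z up, the work surface at z = 0. Lengths are in mm, angles in rad, forces in N, time in s.
With the tool pointing down it reaches from about 350 to 975 mm from the base axis. Payload 17.4 kg.
Tool frame: the origin (TCP) lies midway between the tips of the shut fingers; the grasp point (between the pads) lies 19 mm behind it; z points along the fingers, y is the line along which they close (so a half turn about z gives the same grasp; the last joint's range is limited). The gripper opens to 85 mm and grips with 20 to 120 N. Pads are 22 mm wide; open, the fingers measure 114 mm over their backs; the gripper's body (76 mm by 85 mm) begins 54 mm behind the grasp point. The pads swing forward as they close: fully open they stand 13 mm farther back than shut.
Start: joints at [1.194, 0.116, 1.442, -0, 1.584, -0.038], TCP at [224.348, 636.632, 207.003] pointing down, gripper open.
Joint ranges: [-2.83, 2.83], [-0.83, 2.19], [0.07, 2.5], [-1.14, 4.28], [0.01, 3], [-2.97, 2.97]. Speed limits (rad/s): [1.89, 1.89, 2.22, 3.14, 3.14, 3.14].

### API

Orientations are given as a unit quaternion [w, x, y, z].
In Python, from bench import arm, vision, order, finder gives the robot as it stands. The module is installed in compiled form; this text tells all that it offers.
- The arm moves only by the tool drive_tool, never from a script. Its argument "rows" is a list of rows, each an object with "slide": the shift along the world's x, y, z in mm, a list of three; "angular": the turn, a rotation vector about the world's x, y, z in degrees, a list of three; "claw": the finger opening in mm, from 0 to 85.4. A call has 1 to 20 rows; each row shifts and turns the commanded pose from where the row before left it; what a row does not reach is not made up. A row lasts 1/8 s, in which the tool goes at most 62.5 mm and 10.7 degrees, less where a joint would pass 70% of its speed; a pose out of reach is approached as far as the arm can. A call is refused whole if a number of a shift passes 62.5 or a number of a turn 10.7, either way. A call with a gripper value outside its range is refused whole. The fingers move at their own pace and stop on an object; the grip force is fixed at half the most. Time passes only in rows, so rows that do not move let the fingers close. It gives the time, the measured TCP pose, the force, the opening and the grip force at its end, in the units of the state.
- arm.state(): the state, without advancing time (a new reading comes with each control period).
- vision.grab_frame(name): name is "side" or "top" or "wrist"; returns the picture (400x640x3 uint8, blue, green, red); there is no depth.
- vision.get_calibration(name): a dict with "camera_matrix" (3x3 intrinsics, pixels), "k1" (the pictures are not rectified: a ray, as slopes to the right and down, at radius r is drawn at 1 + k1 r^2 times it, then the intrinsics apply), "eye" and "attitude" of the camera in the world. Camera axes: x right, y up, looking along -z (the intrinsics and any distortion apply to the point x, -y, -z); pixel columns grow to the right and rows downward; lengths in mm; the calibration is good to about 2 mm. A picture is of the moment at which its call begins: read the wrist's pose just before it. get_calibration takes no time and is no camera call; for the wrist camera it gives the pose at the moment of the call.
- order.finish_job(): hands the job in; it is judged then, once.
Trained networks look in the newest picture that a camera, given by its name, has taken for a name from the list of things; names that differ only in an ending like _2 or _b are one class to them, and where a whole thing is asked for, a point or a joint stands for the part that bears it (a point fixed in the world has none). Each returns a list of dicts, best first, with "conf" (0 to 1); they miss things now and then, are a little off and sometimes report something else, mostly with a low value. They report only what shows in the picture. A call takes as long as a camera call.
- finder.recognise(camera, query): "point" ([column, row] in pixels, amid what is visible of it).
- finder.cut_out(camera, query): "pixels" (400x640 bool, what is visible of it) and "point" ([column, row] in pixels, amid what is visible of it).
The state is a dict: "clock": time; "joint_pos": joint angles; "qvel": joint speeds; "effort": joint torques, N m; "tool_pos": TCP position; "tcp_rot": TCP orientation; "contact_force": force on the tool from outside, world axes, zero at the start; "wrist_torque": the same for the moment, N m; "width": finger opening in mm; "gripper_force": force on a finger pad.
Only numpy, scipy, OpenCV 4.12 (cv2) and the standard library are available. Lean on these libraries where they do the work, as an engineer would, in place of code of your own. Each camera call takes 0.05 s, during which the arm holds its last target. There are 200 camera calls.

## Working session

There is one attempt and no reset: what is moved stays moved. The work goes in short steps, Python scripts to look and compute and a tool call to move; the robot and the scene stay as the last step left them, time stands still between calls to the robot, and variables do not carry over. Pictures are saved under pics/ and viewed, at most 10 in all, crops included, and the job is handed in when it is done.

Besides the shell and the picture viewer there is one more tool, called after "Emit:" by a JSON object that holds its "op" and its "data". drive_tool: Moves the arm, as the interface text tells. Its arguments: {"type":"object","properties":{"rows":{"type":"array","items":{"type":"object","properties":{"slide":{"type":"array","items":{"type":"number"}},"angular":{"type":"array","items":{"type":"number"}},"claw":{"type":"number"}}}}},"required":["rows"]}

```bash
mkdir -p pics; cat > h.py <<'E'
import numpy as np, cv2
from scipy.spatial.transform import Rotation as R
from bench import arm, vision, order, finder
def rot(q): q=np.array(q,float); return q if q.shape==(3,3) else R.from_quat([q[1],q[2],q[3],q[0]]).as_matrix()
def cal(n):
    c=vision.get_calibration(n); return np.array(c["camera_matrix"]),c["k1"],np.array(c["eye"]),rot(c["attitude"])
def ray(c,px):
    K,k1,e,A=c; px=np.atleast_2d(np.array(px,float))
    d=np.c_[(px[:,0]-K[0,2])/K[0,0],(px[:,1]-K[1,2])/K[1,1]]; u=d.copy()
    for _ in range(20): u=d/(1+k1*(u**2).sum(1,keepdims=True))
    return np.c_[u[:,0],-u[:,1],-np.ones(len(u))]@A.T
def at(c,px,z):
    r=ray(c,px); return c[2]+r*((z-c[2][2])/r[:,2])[:,None]
def proj(c,P):
    K,k1,e,A=c; q=(np.atleast_2d(P)-e)@A; u=np.c_[q[:,0],-q[:,1]]/-q[:,2:]
    u=u*(1+k1*(u**2).sum(1,keepdims=True)); return np.c_[u[:,0]*K[0,0]+K[0,2],u[:,1]*K[1,1]+K[1,2]]
E
python3 - <<'E'
from h import *
for n in ["top","side"]:
    im=vision.grab_frame(n); cv2.imwrite(f"pics/{n}0.png",im); c=cal(n); print(n,c[2].round(),(-c[3][:,2]).round(2),c[0][0,0],c[1])
    for q in ["tray","cover","cover_grip","bottle","dish","unit","reel","jar","cup","pot","tin","driver","foam","stand"]:
        r=finder.cut_out(n,q)
        for d in r[:2]:
            m=d["pixels"].astype(np.uint8); p=cv2.minAreaRect(np.argwhere(m)[:,::-1].astype(np.float32))
            print(q,round(d["conf"],2),np.round(d["point"]),m.sum(),"w0",at(c,d["point"],0)[0,:2].round(),"rect",np.round(p[0]),np.round(p[1]),round(p[2]))
print(arm.state())
E
```

```text
top [ 418.    7. 1244.] [ 0.16  0.   -0.99] 389.74108743372807 0.0009222289823661943
tray 0.65 [313. 211.] 3005 w0 [576.  45.] rect [322. 209.] [ 33. 110.] 88
cover 0.47 [313. 209.] 2968 w0 [582.  43.] rect [322. 209.] [ 33. 109.] 88
cover_grip 0.9 [305. 212.] 1943 w0 [574.  70.] rect [304. 210.] [34. 58.] 89
cover_grip 0.59 [315. 209.] 2941 w0 [582.  37.] rect [322. 209.] [ 33. 109.] 87
bottle 0.7 [356. 210.] 506 w0 [577. -96.] rect [356. 209.] [14. 38.] 8
bottle 0.42 [461. 188.] 204 w0 [ 648. -437.] rect [461. 187.] [13. 17.] 63
dish 0.93 [390. 255.] 961 w0 [ 435. -201.] rect [391. 254.] [34. 34.] 90
dish 0.4 [477. 252.] 1139 w0 [ 444. -473.] rect [486. 250.] [70. 25.] 3
reel 0.71 [261. 250.] 320 w0 [450. 209.] rect [261. 251.] [20. 19.] 18
jar 0.68 [324. 258.] 242 w0 [427.   9.] rect [322. 257.] [17. 17.] 27
jar 0.47 [195. 250.] 262 w0 [452. 418.] rect [196. 248.] [16. 19.] 90
cup 0.74 [438. 213.] 332 w0 [ 567. -359.] rect [438. 214.] [18. 21.] 90
pot 0.55 [459. 188.] 190 w0 [ 650. -430.] rect [461. 187.] [13. 17.] 63
pot 0.52 [303. 211.] 1885 w0 [575.  77.] rect [304. 210.] [33. 
[... 1709 characters left out ...]
: array([ 1.19417922e+00,  1.16028504e-01,  1.44157591e+00, -1.17861178e-05,
        1.58400201e+00, -3.78060800e-02]), 'qvel': array([-5.45524989e-04, -3.43238734e-04,  8.50740363e-05,  2.95206719e-04,
       -1.15323956e-03,  3.32304765e-04]), 'effort': array([-7.51177344e-03, -7.31711411e+01, -6.32647133e+01, -4.42889777e-04,
        3.03771849e-04, -8.86286585e-06]), 'tool_pos': array([224.36864709, 636.6358111 , 206.99887612]), 'tcp_rot': array([ 4.35000436e-06,  1.68596479e-01,  9.85685156e-01, -7.95012578e-06]), 'contact_force': array([0.29807522, 0.69952274, 0.78162698]), 'wrist_torque': array([-0.02192328,  0.01545206,  0.00386367]), 'gripper_force': 0.0, 'width': 85.59239767872285}
```

View pics/top0.png

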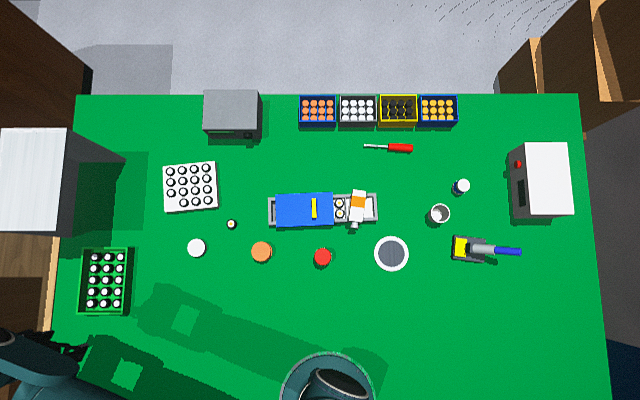

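View pics/side0.png

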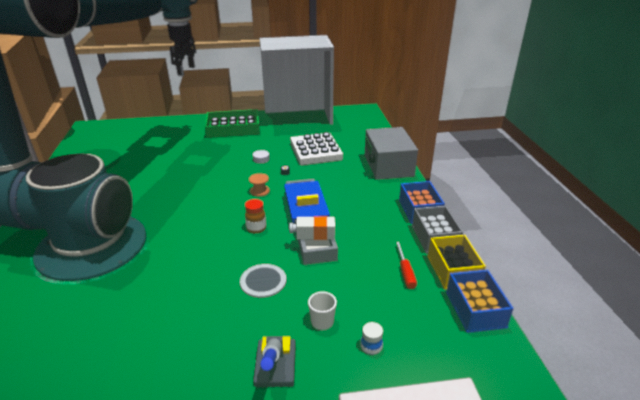

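Top view: unit at about (231,224), cover grip bar (314,208), bottle (357,207) with its pump at (354,225), dish (391,253). I'll move over the unit for a closer look with the wrist camera.

Emit:
{"op": "drive_tool", "data": {"rows": [{"slide": [33, -42, 18], "angular": [0, 0, 2.4], "claw": 85}, {"slide": [33, -42, 18], "angular": [0, 0, 2.4], "claw": 85}, {"slide": [33, -42, 18], "angular": [0, 0, 2.4], "claw": 85}, {"slide": [33, -42, 18], "angular": [0, 0, 2.4], "claw": 85}, {"slide": [33, -42, 18], "angular": [0, 0, 2.4], "claw": 85}, {"slide": [33, -42, 18], "angular": [0, 0, 2.4], "claw": 85}, {"slide": [33, -42, 18], "angular": [0, 0, 2.4], "claw": 85}, {"slide": [33, -42, 18], "angular": [0, 0, 2.4], "claw": 85}, {"slide": [0, 0, 0], "angular": [0, 0, 0], "claw": 85}]}}

```text
clock: 2.62
tool_pos: [490.2, 298.3, 352.4]
tcp_rot: [0.001, 0.003, 1.0, 0.0]
contact_force: [1.4, 0.9, 0.5]
width: 84.7
gripper_force: 0.0
```

```bash
python3 - <<'E'
from h import *
c=cal("wrist"); im=vision.grab_frame("wrist"); cv2.imwrite("pics/w1.png",im)
s=arm.state(); print(s["clock"],s["tool_pos"],rot(s["tcp_rot"]).round(3).tolist(),c[2],(-c[3][:,2]),c[0][0],c[1])
for q in ["unit","reel"]:
  for d in finder.recognise("wrist",q)[:3]: print(q,d["conf"],d["point"],at(c,d["point"],20)[0])
E
```

```text
2.675 [489.1559007  299.61245881 351.48151668] [[-1.0, 0.006, 0.001], [0.006, 1.0, 0.0], [-0.001, 0.0, -1.0]] [417.99638445 297.52314467 520.05834386] [ 0.28564973 -0.00278522 -0.95833005] [307.34281632   0.         315.48633689] -0.04245503194033763
unit 0.8 [318.5, 178.5] [529.01741942 301.38703752  20.        ]
unit 0.61 [175.3, 208.7] [580.02132274  53.76746552  20.        ]
reel 0.84 [251.5, 129.5] [448.18578226 194.97617129  20.        ]
```

View pics/w1.png

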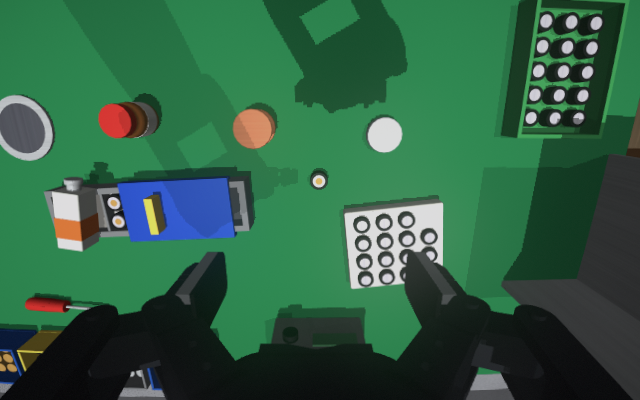

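Wrist view: unit at (319,180), clear of the foam tray's corner (345,205). The tray is on the left, with the bottle at (73,220). Next, a view over the tray.

Emit:
{"op": "drive_tool", "data": {"rows": [{"slide": [2, -50, 0], "angular": [0, 0, 0], "claw": 85}, {"slide": [2, -50, 0], "angular": [0, 0, 0], "claw": 85}, {"slide": [2, -50, 0], "angular": [0, 0, 0], "claw": 85}, {"slide": [2, -50, 0], "angular": [0, 0, 0], "claw": 85}, {"slide": [2, -50, 0], "angular": [0, 0, 0], "claw": 85}, {"slide": [2, -50, 0], "angular": [0, 0, 0], "claw": 85}, {"slide": [2, -50, 0], "angular": [0, 0, 0], "claw": 70}, {"slide": [0, 0, 0], "angular": [0, 0, 0], "claw": 60}]}}

```text
clock: 3.78
tool_pos: [502.2, -50.7, 350.3]
tcp_rot: [-0.0, 0.003, 1.0, -0.0]
contact_force: [-0.8, 1.0, -0.3]
width: 59.9
gripper_force: 0.0
```

```bash
python3 - <<'E'
from h import *
c=cal("wrist"); im=vision.grab_frame("wrist"); cv2.imwrite("pics/w2.png",cv2.resize(im,(800,500),interpolation=cv2.INTER_CUBIC))
s=arm.state(); print(s["clock"],s["tool_pos"],c[2],-c[3][:,2])
for q,z in [("bottle",82),("dish",6),("cover",47),("cover_grip",73)]:
  for d in finder.cut_out("wrist",q)[:2]:
    m=d["pixels"].astype(np.uint8); p=cv2.minAreaRect(np.argwhere(m)[:,::-1].astype(np.float32)); b=cv2.boxPoints(p)
    print(q,round(d["conf"],2),np.round(d["point"]),m.sum(),at(c,d["point"],z)[0,:2].round(1),"rectc",at(c,p[0],z)[0,:2].round(1),b.round().tolist(),at(c,b,z)[:,:2].round().tolist())
# orange band
hsv=cv2.cvtColor(im,cv2.COLOR_BGR2HSV)
for n,lo,hi in [("yellow",(23,120,60),(33,255,255)),("blue",(105,120,60),(125,255,255)),("orange",(8,140,120),(20,255,255))]:
  k,l,st,ce=cv2.connectedComponentsWithStats(cv2.inRange(hsv,lo,hi))
  for i in np.argsort(-st[1:,4])[:3]+1:
    z={"yellow":73,"blue":47,"orange":82}[n]; b=cv2.boxPoints(cv2.minAreaRect(np.argwhere(l==i)[:,::-1].astype(np.float32)))
    print(n,st[i],b.round().tolist(),at(c,b,z)[:,:2].round(1).tolist())
E
```

```text
3.825 [502.24917623 -49.38806556 350.4738013 ] [430.46435073 -51.46383507 518.15076838] [ 0.2828679  -0.00309085 -0.9591539 ]
bottle 0.74 [291. 208.] 2058 [569.8 -90. ] rectc [567.1 -91.4] [[270.0, 242.0], [280.0, 166.0], [309.0, 169.0], [300.0, 246.0]] [[626.0, -123.0], [507.0, -104.0], [513.0, -62.0], [632.0, -78.0]]
dish 0.87 [222. 118.] 3707 [ 441.8 -203.3] rectc [ 437.3 -202.6] [[189.0, 81.0], [256.0, 81.0], [256.0, 150.0], [189.0, 150.0]] [[384.0, -252.0], [385.0, -145.0], [493.0, -151.0], [492.0, -264.0]]
cover 0.91 [386. 200.] 6887 [568.7  59.1] rectc [572.2  69.3] [[333.0, 173.0], [448.0, 167.0], [451.0, 230.0], [336.0, 236.0]] [[525.0, -26.0], [517.0, 153.0], [622.0, 171.0], [631.0, -19.0]]
cover_grip 0.66 [394. 199.] 6963 [560.9  66. ] rectc [564.   62.7] [[333.0, 173.0], [448.0, 167.0], [451.0, 230.0], [336.0, 235.0]] [[519.0, -27.0], [512.0, 143.0], [612.0, 159.0], [619.0, -22.0]]
cover_grip 0.42 [582. 232.] 7838 [617.6 376.2] rectc [625.1 381.5] [[522.0, 203.0], [636.0, 189.0], [646.0, 269.0], [531.0, 283.0]] [[568.0, 265.0], [547.0, 452.0], [689.0, 514.0], [709.0, 309.
[... 753 characters left out ...]
 [608.7, -399.9], [642.2, -379.9], [658.2, -401.5]]
blue [155 354  35  34 165] [[155.0, 386.0], [182.0, 353.0], [202.0, 370.0], [175.0, 403.0]] [[957.4, -379.3], [872.6, -311.3], [912.8, -276.6], [1001.4, -344.1]]
orange [274 211  29  24 559] [[273.0, 230.0], [275.0, 210.0], [303.0, 214.0], [300.0, 234.0]] [[606.2, -118.6], [574.2, -113.0], [580.4, -71.8], [612.6, -76.6]]
orange [167 367   8   7  37] [[167.0, 372.0], [170.0, 366.0], [175.0, 369.0], [172.0, 375.0]] [[884.8, -326.7], [870.6, -318.8], [876.4, -310.1], [890.7, -318.0]]
orange [176 356   6   9  34] [[175.0, 357.0], [180.0, 356.0], [181.0, 364.0], [176.0, 365.0]] [[848.1, -305.4], [846.3, -296.9], [864.6, -297.2], [866.5, -305.8]]
```

View pics/w2.png

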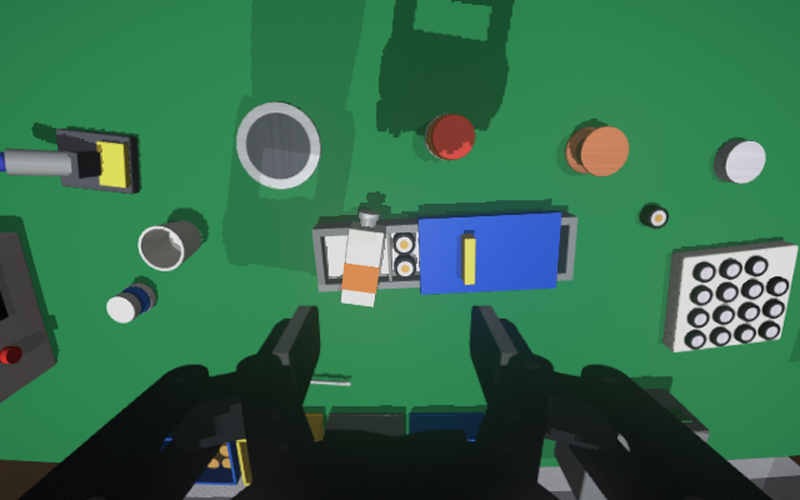

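The bottle lies at about -9.5° yaw, with its base near (629,-100) and its pump towards the robot. I'll grasp it with the tool tilted 45° so it can be stood upright by a 90° turn.

Emit:
{"op": "drive_tool", "data": {"rows": [{"slide": [2.5, -5.5, -38], "angular": [0, 0, -9], "claw": 65}, {"slide": [2.5, -5.5, -38], "angular": [-1.5, -8.9, 0], "claw": 65}, {"slide": [2.5, -5.5, -38], "angular": [-1.5, -8.9, 0], "claw": 65}, {"slide": [2.5, -5.5, -38], "angular": [-1.5, -8.9, 0], "claw": 65}, {"slide": [2.5, -5.5, -38], "angular": [-1.5, -8.9, 0], "claw": 65}, {"slide": [2.5, -5.5, -38], "angular": [-1.5, -8.9, 0], "claw": 65}, {"slide": [0, 0, 0], "angular": [0, 0, 0], "claw": 65}]}}

```text
clock: 4.9
tool_pos: [514.0, -80.9, 116.1]
tcp_rot: [0.378, 0.074, 0.922, -0.032]
contact_force: [0.0, -0.0, 0.9]
width: 64.9
gripper_force: 0.0
```

```bash
python3 - <<'E'
from h import *
c=cal("wrist"); im=vision.grab_frame("wrist"); cv2.imwrite("pics/w3.png",im)
s=arm.state(); T=rot(s["tcp_rot"]); print(s["clock"],s["tool_pos"],T.round(3).tolist(),s["joint_pos"].round(2))
hsv=cv2.cvtColor(im,cv2.COLOR_BGR2HSV)
k,l,st,ce=cv2.connectedComponentsWithStats(cv2.inRange(hsv,(8,140,120),(20,255,255)))
for i in np.argsort(-st[1:,4])[:2]+1:
    b=cv2.boxPoints(cv2.minAreaRect(np.argwhere(l==i)[:,::-1].astype(np.float32)))
    print(st[i],b.round().tolist(),at(c,b,82)[:,:2].round(1).tolist())
E
```

```text
4.95 [516.51896158 -81.43142186 122.48018018] [[-0.7, 0.161, 0.696], [0.111, 0.987, -0.116], [-0.706, -0.004, -0.709]] [-0.23 -0.74  2.4   0.07  0.71 -1.68]
[291 230  51  15 595] [[291.0, 230.0], [341.0, 230.0], [341.0, 244.0], [291.0, 244.0]] [[579.8, -114.1], [586.2, -72.5], [619.0, -75.5], [612.0, -121.7]]
[572  34  28  35  47] [[572.0, 68.0], [599.0, 34.0], [601.0, 36.0], [574.0, 70.0]] [[440.2, 32.7], [425.9, 35.1], [426.8, 36.4], [441.3, 34.1]]
```

View pics/w3.png

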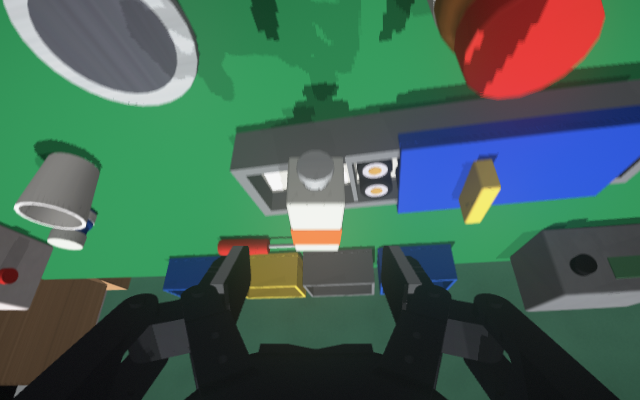

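Wrist view: bottle centred between the fingers, pump at (316,165), and the approach is clear. Approaching.

Emit:
{"op": "drive_tool", "data": {"rows": [{"slide": [17, -2.8, -19], "angular": [0, 0, 0], "claw": 65}, {"slide": [17, -2.8, -19], "angular": [0, 0, 0], "claw": 65}, {"slide": [17, -2.8, -19], "angular": [0, 0, 0], "claw": 65}, {"slide": [17, -2.8, -19], "angular": [0, 0, 0], "claw": 65}, {"slide": [0, 0, 0], "angular": [0, 0, 0], "claw": 65}]}}

```text
clock: 5.58
tool_pos: [588.3, -93.3, 49.4]
tcp_rot: [0.382, 0.074, 0.921, -0.033]
contact_force: [-0.9, -0.4, 0.1]
width: 65.2
gripper_force: 0.0
```

```bash
python3 - <<'E'
from h import *
s=arm.state(); print(s["clock"],s["tool_pos"],s["joint_pos"].round(2),s["contact_force"].round(1))
vision.grab_frame("side"); im=vision.grab_frame("side"); cv2.imwrite("pics/s1.png",cv2.resize(im[150:300,220:420],(800,600),interpolation=cv2.INTER_CUBIC))
E
```

```text
5.575 [588.3376361  -93.32660231  49.41412104] [-0.22 -0.41  2.33  0.09  0.44 -1.7 ] [-0.9 -0.4  0.1]
```

View pics/s1.png

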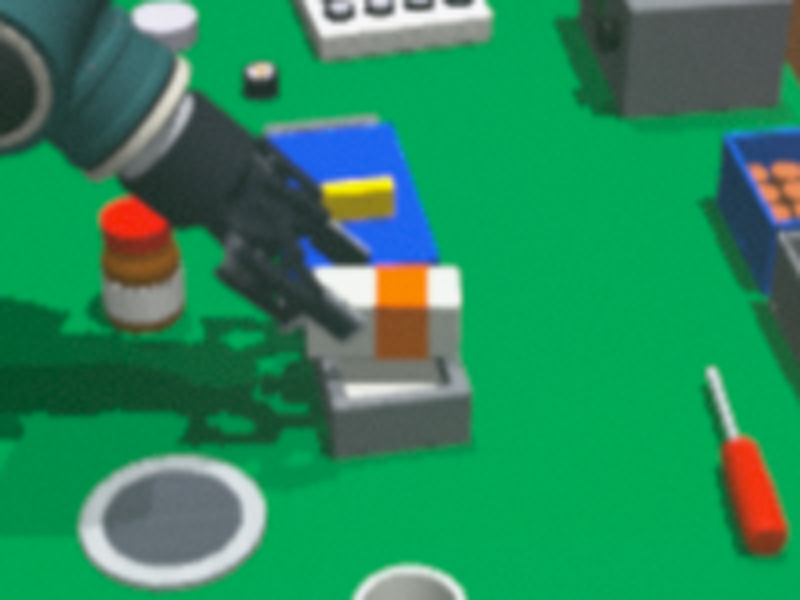

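Side view: fingertips straddle the body just before the orange band, and there's no contact. Closing, then lifting.

Emit:
{"op": "drive_tool", "data": {"rows": [{"slide": [3, -0.5, -3], "angular": [0, 0, 0], "claw": 20}, {"slide": [0, 0, 0], "angular": [0, 0, 0], "claw": 20}, {"slide": [0, 0, 0], "angular": [0, 0, 0], "claw": 20}, {"slide": [0, 0, 0], "angular": [0, 0, 0], "claw": 20}, {"slide": [0, 0, 0], "angular": [0, 0, 0], "claw": 20}]}}

```text
clock: 6.3
tool_pos: [589.2, -94.2, 46.0]
tcp_rot: [0.384, 0.074, 0.92, -0.033]
contact_force: [3.7, 1.9, 6.1]
width: 41.0
gripper_force: 60.6
```

Emit:
{"op": "drive_tool", "data": {"rows": [{"slide": [0, 0, 30], "angular": [0, 0, 0], "claw": 20}, {"slide": [0, 0, 40], "angular": [0, 0, 0], "claw": 20}, {"slide": [0, 0, 40], "angular": [0, 0, 0], "claw": 20}, {"slide": [0, 0, 30], "angular": [0, 0, 0], "claw": 20}, {"slide": [-13.9, -8.8, 0], "angular": [1.24, 7.4, 0], "claw": 20}, {"slide": [-13.9, -8.8, 0], "angular": [1.24, 7.4, 0], "claw": 20}, {"slide": [-13.9, -8.8, 0], "angular": [1.24, 7.4, 0], "claw": 20}, {"slide": [-13.9, -8.8, 0], "angular": [1.24, 7.4, 0], "claw": 20}, {"slide": [-13.9, -8.8, 0], "angular": [1.24, 7.4, 0], "claw": 20}, {"slide": [-13.9, -8.8, 0], "angular": [1.24, 7.4, 0], "claw": 20}, {"slide": [-13.9, -8.8, 0], "angular": [1.24, 7.4, 0], "claw": 20}, {"slide": [-13.9, -8.8, 0], "angular": [1.24, 7.4, 0], "claw": 20}, {"slide": [-13.9, -8.8, 0], "angular": [1.24, 7.4, 0], "claw": 20}, {"slide": [-13.9, -8.8, 0], "angular": [1.24, 7.4, 0], "claw": 20}, {"slide": [-13.9, -8.8, 0], "angular": [1.24, 7.4, 0], "claw": 20}, {"slide": [-13.9, -8.8, 0], "angular": [1.24, 7.4, 0], "claw": 20}, {"slide": [0, 0, 0], "angular": [0, 0, 0], "claw": 20}]}}

```text
clock: 8.43
tool_pos: [421.3, -199.8, 182.4]
tcp_rot: [-0.382, 0.074, 0.921, 0.033]
contact_force: [-0.0, 0.7, -1.5]
width: 41.1
gripper_force: 60.9
```

```bash
python3 - <<'E'
from h import *
s=arm.state(); T=rot(s["tcp_rot"]); print(s["clock"],s["tool_pos"],T.round(3).tolist(),s["joint_pos"].round(2),s["contact_force"].round(1),s["width"])
im=vision.grab_frame("side"); c=cal("side"); t=cal("top")
v=im[100:300,200:440]; cv2.imwrite("pics/s2.png",cv2.resize(v,(720,600),interpolation=cv2.INTER_CUBIC))
for d in finder.cut_out("side","bottle")[:1]:
  m=d["pixels"].astype(np.uint8); p=cv2.minAreaRect(np.argwhere(m)[:,::-1].astype(np.float32)); print(d["conf"],p, "expected base/pump",proj(c,[s["tool_pos"]+[15,-3,-40],s["tool_pos"]+[15,-3,74]]).round())
E
```

```text
8.425 [ 421.27074551 -199.81610377  182.41733158] [[-0.697, 0.162, -0.698], [0.111, 0.987, 0.117], [0.708, 0.004, -0.706]] [-0.39  0.19  1.56 -0.19  2.17 -1.85] [-0.   0.7 -1.5] 41.057308316895345
0.74 ((254.62646484375, 212.5233612060547), (53.14630126953125, 23.017587661743164), 86.42366790771484) expected base/pump [[256. 234.]
 [252. 190.]]
```

View pics/s2.png

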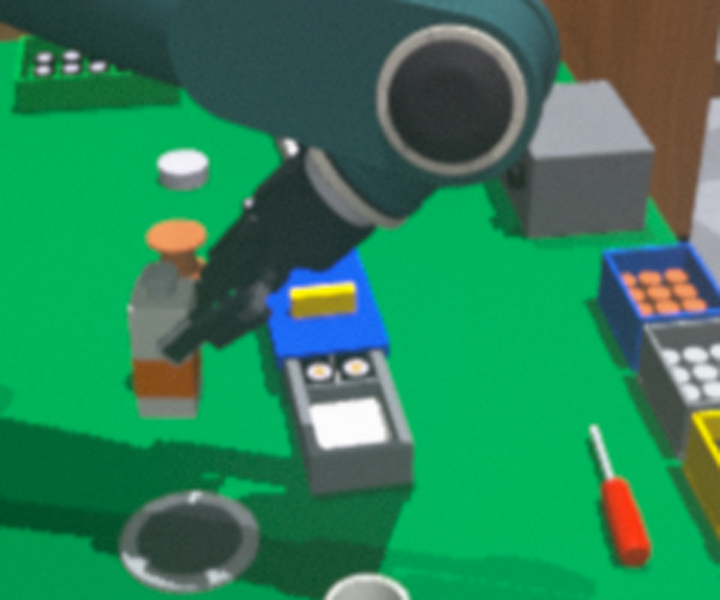

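The bottle is upright over the plate: base at (168,416) and plate at (190,540) in the crop. Lowering.

Emit:
{"op": "drive_tool", "data": {"rows": [{"slide": [0, 0, -30], "angular": [0, 0, 0], "claw": 20}, {"slide": [0, 0, -35], "angular": [0, 0, 0], "claw": 20}, {"slide": [0, 0, -35], "angular": [0, 0, 0], "claw": 20}, {"slide": [0, 0, -20], "angular": [0, 0, 0], "claw": 20}, {"slide": [0, 0, -5], "angular": [0, 0, 0], "claw": 20}, {"slide": [0, 0, 0], "angular": [0, 0, 0], "claw": 20}]}}

```text
clock: 9.28
tool_pos: [422.0, -199.8, 59.9]
tcp_rot: [-0.38, 0.074, 0.922, 0.032]
contact_force: [-0.1, -0.4, -1.1]
width: 41.3
gripper_force: 60.9
```

```bash
python3 - <<'E'
from h import *
s=arm.state(); p=s["tool_pos"]; print(p,s["contact_force"].round(1))
c=cal("side"); im=vision.grab_frame("side")
m=finder.cut_out("side","bottle")[0]["pixels"]; r,cc=np.nonzero(m); print("lowest row",r.max(), cc[r>r.max()-3].mean())
for z in (6,12,18,24): print(z,proj(c,[[p[0]+15,p[1]-24,z]]).round(1))
E
```

```text
[ 422.0046212  -199.7563016    59.93130104] [-0.1 -0.4 -1.1]
lowest row 280 260.9767441860465
6 [[261.6 285.5]]
12 [[261.4 283.6]]
18 [[261.2 281.7]]
24 [[261.  279.8]]
```

Emit:
{"op": "drive_tool", "data": {"rows": [{"slide": [0, 0, -8], "angular": [0, 0, 0], "claw": 20}, {"slide": [0, 0, -2], "angular": [0, 0, 0], "claw": 20}, {"slide": [0, 0, -1.5], "angular": [0, 0, 0], "claw": 20}, {"slide": [0, 0, 0], "angular": [0, 0, 0], "claw": 20}]}}

```text
clock: 9.88
tool_pos: [421.6, -199.7, 47.5]
tcp_rot: [-0.381, 0.074, 0.921, 0.032]
contact_force: [-0.1, 0.2, -1.1]
width: 40.8
gripper_force: 60.9
```

Emit:
{"op": "drive_tool", "data": {"rows": [{"slide": [0, 0, -1.5], "angular": [0, 0, 0], "claw": 20}, {"slide": [0, 0, 0], "angular": [0, 0, 0], "claw": 20}]}}

```text
clock: 10.12
tool_pos: [421.5, -199.7, 45.9]
tcp_rot: [-0.381, 0.074, 0.921, 0.032]
contact_force: [0.3, -0.5, -1.6]
width: 41.2
gripper_force: 60.9
```

Emit:
{"op": "drive_tool", "data": {"rows": [{"slide": [0, 0, -1.5], "angular": [0, 0, 0], "claw": 20}, {"slide": [0, 0, 0], "angular": [0, 0, 0], "claw": 20}]}}

```text
clock: 10.38
tool_pos: [421.7, -199.6, 45.7]
tcp_rot: [-0.381, 0.074, 0.921, 0.032]
contact_force: [0.3, 1.4, 10.0]
width: 40.9
gripper_force: 61.7
```

Emit:
{"op": "drive_tool", "data": {"rows": [{"slide": [0, 0, 0.5], "angular": [0, 0, 0], "claw": 46}, {"slide": [0, 0, 0], "angular": [0, 0, 0], "claw": 56}, {"slide": [0, 0, 0], "angular": [0, 0, 0], "claw": 65}, {"slide": [0, 0, 0], "angular": [0, 0, 0], "claw": 65}, {"slide": [14, -2.3, 14], "angular": [0, 0, 0], "claw": 65}, {"slide": [21, -3.5, 21], "angular": [0, 0, 0], "claw": 65}, {"slide": [28, -4.6, 28], "angular": [0, 0, 0], "claw": 65}, {"slide": [28, -4.6, 28], "angular": [0, 0, 0], "claw": 65}, {"slide": [28, -4.6, 28], "angular": [0, 0, 0], "claw": 65}, {"slide": [0, 0, 0], "angular": [0, 0, 0], "claw": 65}]}}

```text
clock: 11.62
tool_pos: [542.2, -219.6, 165.4]
tcp_rot: [-0.379, 0.074, 0.922, 0.032]
contact_force: [-0.8, -0.5, 0.3]
width: 64.9
gripper_force: 0.0
```

```bash
python3 - <<'E'
from h import *
s=arm.state(); print(s["tool_pos"],s["contact_force"].round(1))
im=vision.grab_frame("side"); cv2.imwrite("pics/s3.png",cv2.resize(im[150:310,200:440],(750,500),interpolation=cv2.INTER_CUBIC))
E
```

```text
[ 542.16868429 -219.61325483  165.42722554] [-0.8 -0.5  0.3]
```

View pics/s3.png

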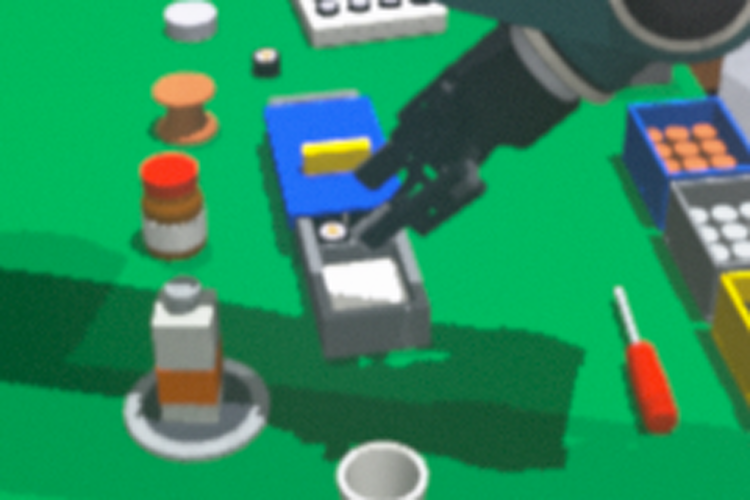

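The bottle stands upright on the plate. Untilting and moving to a measuring view over the tray.

Emit:
{"op": "drive_tool", "data": {"rows": [{"slide": [-6, 20, 35], "angular": [-1.5, -8.9, 0], "claw": 65}, {"slide": [-6, 25, 25], "angular": [-1.5, -8.9, 0], "claw": 65}, {"slide": [-6, 30, 20], "angular": [-1.5, -8.9, 0], "claw": 65}, {"slide": [-6, 30, 20], "angular": [-1.5, -8.9, 0], "claw": 65}, {"slide": [-6, 30, 20], "angular": [-1.5, -8.9, 0], "claw": 65}, {"slide": [-5, 30, 20], "angular": [0, 0, 6], "claw": 65}, {"slide": [-5, 10, 10], "angular": [0, 0, 6], "claw": 65}, {"slide": [0, 0, 0], "angular": [0, 0, 0], "claw": 65}]}}

```text
clock: 12.68
tool_pos: [500.0, -43.8, 313.7]
tcp_rot: [0.002, -0.024, 1.0, -0.001]
contact_force: [0.4, 0.1, -0.7]
width: 65.0
gripper_force: 0.0
```

```bash
python3 - <<'E'
from h import *
c=cal("wrist"); im=vision.grab_frame("wrist"); np.save("w4.npy",im)
s=arm.state(); print(s["clock"],s["tool_pos"],rot(s["tcp_rot"]).round(3).tolist())
# fit tray pose (x,y,yaw) : sample grey tray colour / print foam+cover quads
hsv=cv2.cvtColor(im,cv2.COLOR_BGR2HSV)
def quad(mask,z,n,k0=1):
  k,l,st,ce=cv2.connectedComponentsWithStats(mask)
  for i in np.argsort(-st[1:,4])[:k0]+1:
    b=cv2.boxPoints(cv2.minAreaRect(np.argwhere(l==i)[:,::-1].astype(np.float32))); w=at(c,b,z)[:,:2]
    print(n,st[i],b.round().tolist(),w.round(1).tolist(),"c",w.mean(0).round(1))
quad(cv2.inRange(hsv,(105,120,60),(125,255,255)),47,"blue")
quad(cv2.inRange(hsv,(23,120,60),(33,255,255)),73,"yellow",3)
quad(cv2.inRange(hsv,(0,0,215),(180,40,255)),18,"white",4)
for px in [c_ for c_ in proj(c,[[572,-110,40],[572,-20,40]])]: print(px.round())
P=proj(c,[[573,-70,30]])[0]; x,y=int(P[0]),int(P[1])
cv2.imwrite("pics/w4.png",cv2.resize(im[y-90:y+90,max(0,x-100):x+140],(800,600),interpolation=cv2.INTER_CUBIC)); print("crop",max(0,x-100),y-90)
np.savez("c4.npz",K=c[0],k=c[1],e=c[2],A=c[3])
E
```

```text
12.725 [500.16727878 -44.3113248  312.97775594] [[-0.999, -0.047, 0.003], [-0.047, 0.999, -0.001], [-0.003, -0.001, -1.0]]
blue [ 329  180  124   67 7333] [[329.0, 180.0], [452.0, 180.0], [452.0, 246.0], [329.0, 246.0]] [[526.0, -25.1], [517.1, 154.0], [621.5, 172.7], [630.3, -18.8]] c [573.7  70.7]
yellow [ 55  99  28  42 999] [[55.0, 99.0], [82.0, 99.0], [82.0, 140.0], [55.0, 140.0]] [[428.1, -390.8], [427.2, -353.4], [480.4, -361.7], [481.7, -400.5]] c [ 454.3 -376.6]
yellow [165 353  31  46 785] [[164.0, 357.0], [190.0, 353.0], [197.0, 396.0], [171.0, 400.0]] [[837.6, -285.5], [825.1, -240.4], [921.9, -236.0], [936.4, -284.0]] c [ 880.2 -261.5]
yellow [367 201  11  39 335] [[366.0, 239.0], [369.0, 201.0], [377.0, 201.0], [375.0, 239.0]] [[604.3, 32.3], [546.5, 30.4], [546.8, 42.5], [604.7, 44.9]] c [575.6  37.5]
white [ 250  193   52   33 1642] [[250.0, 193.0], [301.0, 193.0], [301.0, 225.0], [250.0, 225.0]] [[559.4, -145.9], [555.5, -66.0], [609.0, -64.2], [613.1, -146.6]] c [ 584.3 -105.7]
white [ 540  222  100   81 1334] [[511.0, 253.0], [620.0, 189.0], [651.0, 242.0], [542.0, 306.0]] [[643.0, 292.2], [523.8, 450.9], [613.8, 543.5], [745.1, 376.4]] c [631.4 415.8]
white [ 59 235  22  21 360] [[59.0, 235.0], [80.0, 235.0], [80.0, 255.0], [59.0, 255.0]] [[648.5, -472.5], [646.3, -434.8], [683.9, -441.9], [686.4, -480.5]] c [ 666.3 -457.4]
white [594 134  32  18 295] [[594.0, 134.0], [625.0, 134.0], [625.0, 151.0], [594.0, 151.0]] [[439.6, 378.2], [436.1, 430.0], [461.9, 438.7], [465.3, 386.0]] c [450.7 408.2]
[271. 206.]
[330. 209.]
crop 197 115
```

View pics/w4.png

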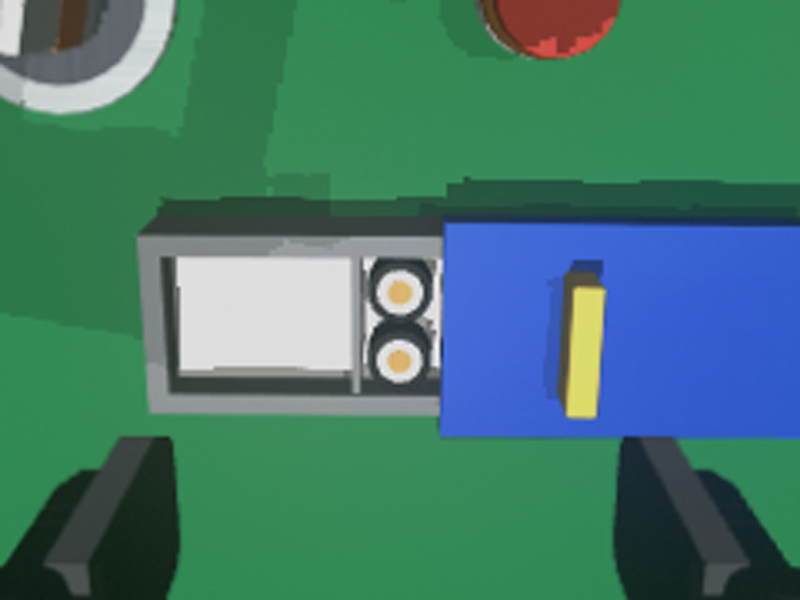

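```bash
python3 - <<'E'
from h import *
d=np.load("c4.npz"); c=(d["K"],float(d["k"]),d["e"],d["A"])
P=lambda L: [(197+a*.3,115+b*.3) for a,b in L]
print("outer -y corners z40",at(c,P([(137,235),(149,413)]),40).round(1).tolist())
print("inner -y corners z40",at(c,P([(160,257),(170,393)]),40).round(1).tolist())
print("cross wall top z40",at(c,P([(358,257),(356,392)]),40).round(1).tolist())
print("outer long edges",at(c,P([(440,236),(440,412)]),40).round(1).tolist())
print("foam far x edge z18",at(c,P([(180,372),(350,370)]),18).round(1).tolist(), "near-foam",at(c,P([(176,257),(352,257)]),18).round(1).tolist())
E
```

```text
outer -y corners z40 [[542.4, -158.8, 40.0], [628.3, -155.3, 40.0]]
inner -y corners z40 [[552.1, -148.7, 40.0], [617.6, -145.3, 40.0]]
cross wall top z40 [[547.8, -60.2, 40.0], [612.8, -58.7, 40.0]]
outer long edges [[536.4, -24.2, 40.0], [620.9, -19.1, 40.0]]
foam far x edge z18 [[615.8, -145.0, 18.0], [610.7, -62.5, 18.0]] near-foam [[557.9, -146.2, 18.0], [553.9, -63.6, 18.0]]
```

Tray yaw is about 2.8°, bay centre about (583,-104.5), grip bar at (575.6,37.5). Moving over the unit.

Emit:
{"op": "drive_tool", "data": {"rows": [{"slide": [3.5, 43, -15], "angular": [0, 0, 0], "claw": 55}, {"slide": [3.5, 43, -15], "angular": [0, 0, 0], "claw": 55}, {"slide": [3.5, 43, -20], "angular": [0, 0, 0], "claw": 55}, {"slide": [3.5, 43, -20], "angular": [0, 0, 0], "claw": 55}, {"slide": [3.5, 43, -20], "angular": [0, 0, 0], "claw": 55}, {"slide": [3.5, 43, -20], "angular": [0, 0, 0], "claw": 55}, {"slide": [3.5, 43, -25], "angular": [0, 0, 0], "claw": 55}, {"slide": [3.5, 43, -28], "angular": [0, 0, 0], "claw": 55}, {"slide": [0, 0, 0], "angular": [0, 0, 0], "claw": 55}]}}

```text
clock: 13.85
tool_pos: [527.3, 300.5, 146.2]
tcp_rot: [-0.001, -0.024, 1.0, -0.002]
contact_force: [0.7, -1.1, -0.6]
width: 55.3
gripper_force: 0.0
```

```bash
python3 - <<'E'
from h import *
c=cal("wrist"); im=vision.grab_frame("wrist"); s=arm.state(); print(s["clock"],s["tool_pos"])
cv2.imwrite("pics/w5.png",im)
for d in finder.cut_out("wrist","unit")[:3]:
  m=d["pixels"]; r,q=np.nonzero(m); print(d["conf"],d["point"],m.sum(),q.min(),q.max(),r.min(),r.max(),at(c,d["point"],20)[0].round(1))
  g=cv2.cvtColor(im,cv2.COLOR_BGR2GRAY); f=m&(g>120); r,q=np.nonzero(f)
  if len(r): print("face",len(r),at(c,[[(q.min()+q.max())/2,(r.min()+r.max())/2]],20)[0].round(1), at(c,[[q.min(),r.min()],[q.max(),r.max()]],20).round(1).tolist())
E
```

```text
13.9 [527.94806337 299.51715307 148.15664013]
0.65 [317.9, 192.9] 736 305 333 174 205 [534.3 301.2  20. ]
face 356 [533.4 301.2  20. ] [[523.7, 290.9, 20.0], [543.2, 311.7, 20.0]]
0.48 [86.0, 227.3] 17113 0 178 174 278 [583.4  58.6  20. ]
face 898 [601.5 -19.5  20. ] [[566.4, -28.5, 20.0], [638.7, -10.5, 20.0]]
0.27 [25.2, 72.9] 2935 0 55 37 101 [431.2  22.2  20. ]
face 42 [446.3   6.7  20. ] [[435.9, -1.7, 20.0], [456.7, 15.0, 20.0]]
```

View pics/w5.png

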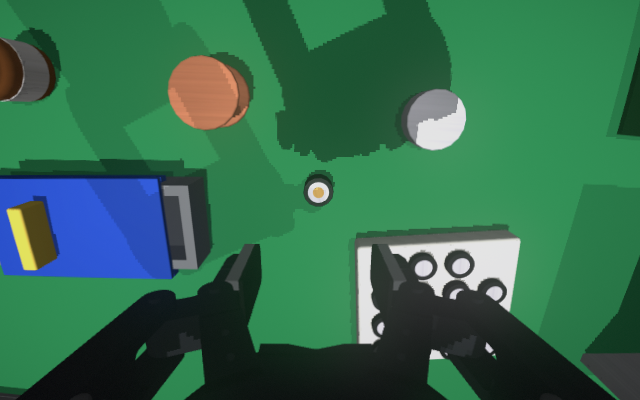

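Wrist view: unit at (318,192), i.e. (533.5,301). Descending.

Emit:
{"op": "drive_tool", "data": {"rows": [{"slide": [2.5, 1, -40], "angular": [0, 0, 0], "claw": 52}, {"slide": [2.5, 0.5, -45], "angular": [0, 0, 0], "claw": 52}, {"slide": [0.5, 0, -35], "angular": [0, 0, 0], "claw": 52}, {"slide": [0, 0, -8], "angular": [0, 0, 0], "claw": 52}, {"slide": [0, 0, 0], "angular": [0, 0, 0], "claw": 52}]}}

```text
clock: 14.58
tool_pos: [534.6, 300.7, 24.1]
tcp_rot: [0.002, -0.024, 1.0, -0.001]
contact_force: [-1.2, -0.1, 1.4]
width: 52.0
gripper_force: 0.0
```

Emit:
{"op": "drive_tool", "data": {"rows": [{"slide": [-1, 0, -14], "angular": [0, 0, 0], "claw": 52}, {"slide": [0, 0, -4], "angular": [0, 0, 0], "claw": 52}, {"slide": [0, 0, 0], "angular": [0, 0, 0], "claw": 15}, {"slide": [0, 0, 0], "angular": [0, 0, 0], "claw": 15}, {"slide": [0, 0, 0], "angular": [0, 0, 0], "claw": 15}, {"slide": [0, 0, 0], "angular": [0, 0, 0], "claw": 15}]}}

```text
clock: 15.32
tool_pos: [533.1, 301.3, 5.2]
tcp_rot: [0.002, -0.024, 1.0, -0.001]
contact_force: [0.4, -0.7, 1.0]
width: 15.4
gripper_force: 0.0
```

The jaws closed without catching anything. Locating the unit again.

```bash
python3 - <<'E'
from h import *
for n in ["wrist","side","top"]:
  c=cal(n); im=vision.grab_frame(n); s=arm.state()
  for d in finder.cut_out(n,"unit")[:3]:
    m=d["pixels"]; r,q=np.nonzero(m); print(n,round(d["conf"],2),d["point"],m.sum(),q.min(),q.max(),r.min(),r.max(),at(c,d["point"],10)[0].round(1))
c=cal("wrist"); print("grasp px",proj(c,[s["tool_pos"],[533,301,20]]).round(),s["tool_pos"],s["width"])
E
```

```text
wrist 0.78 [317.2, 238.2] 2056 295 343 212 271 [532.  300.8  10. ]
side 0.46 [281.2, 165.9] 50 281 288 167 174 [524.3 332.3  10. ]
side 0.39 [305.9, 202.4] 1295 285 329 182 220 [579.9 102.7  10. ]
grasp px [[318. 237.]
 [318. 248.]] [533.06949932 301.23311764   4.99719603] 14.861725344620966
```

```bash
python3 - <<'E'
from h import *
c=cal("wrist"); im=vision.grab_frame("wrist"); s=arm.state(); np.save("w6.npy",im)
g=cv2.cvtColor(im,cv2.COLOR_BGR2HSV)
m=finder.cut_out("wrist","unit")[0]["pixels"]
for r in range(196,300,4):
  print(r,"".join(("G" if 40<g[r,q,0]<85 and g[r,q,1]>90 else "#" if g[r,q,2]<60 else "w" if g[r,q,2]>130 else "+")+("'" if m[r,q] else " ") for q in range(262,376,3)))
a=np.linspace(0,2*np.pi,60)
for X in (515,524,533,542,550):
  u=proj(c,[[X+15*np.cos(t),301+15*np.sin(t),z] for z in(0,20) for t in a]); print(X,u.min(0).round(),u.max(0).round())
E
```

```text
196 G G G G G G G G G G G G G G G G G G G G G G G G G G G G G G G G G G G G G G 
200 G G G G G G G G G G G G G G G G G G G G G G G G G G G G G G G G G G G G G G 
204 G G G G G G G G G G G G G G G G G G G G G G G G G G G G G G G G G G G G G G 
208 G G G G G G G G G G G G G G G G G G G G G G G G G G G G G G G G G G G G G G 
212 G G G G G G G G G G G G G G G G G G'G'G'G'G G G G G G G G G G G G G G G G G 
216 G G G G G G G G G G G G G G G'G'G'G'G'G'G'G'G'G'G G G G G G G G G G G G G G 
220 G G G G G G G G G G G G G G'G'G'G'G'G'G'G'G'G'G'G'G'G G G G G G G G G G G G 
224 G G G G G G G G G G G G G'G'G'G'G'#'#'#'#'#'G'G'G'G'G'G G G G G G G G G G G 
228 G G G G G G G G G G G G'G'G'G'#'#'#'#'#'#'G'#'#'#'G'G'G G G G G G G G G G G 
232 G G G G G G G G G G G G'G'G'#'#'#'+'+'+'+'+'#'G'#'#'G'G'G G G G G G G G G G 
236 G G G G G G G G G G G G'G'G'#'+'+'+'+'+'+'+'+'+'G'#'#'G'G G G G G G G G G G 
240 G G G G G G G G G + + + G #'+'+'+'+'+'+'+'+'+'+'+ + + + G G G G G G G G G G 
244 G G G G G G G G + + + + G +'+'+'+'+'+'+'+'+'+'G G + + + G G G G G G G G G G 
248 G G G G G G G G + + + + G +'+'+'+'+'+'+'+'+
[... 445 characters left out ...]
G G G G G + + + + + G G G G G G G'G'G'G G G G G G + + + + G G G G G G G G 
276 G G G G G G G # + + + # G G G G G G G G G G G G G # + + + G G G G G G G G G 
280 G G G G G G G G G + + # G G G G G G G G G G G G G # + G G G G G G G G G G G 
284 G G # # # G G G G G # # G G G G G G G G G G G G G # + G G G G G G G G G G G 
288 G G G G G G G G G G G # G G G G G G G G G G G G G # G G G G G G G G G G G G 
292 G G G G G G G G G G G # G G G G G G G G G G G G G # G G G G G G G G G G G G 
296 G G G G G G G G G G G # G G G G G G G G G G G G G # G G G G G G G G G G G G 
515 [291. 180.] [348. 243.]
524 [290. 195.] [347. 258.]
533 [290. 210.] [345. 272.]
542 [290. 224.] [344. 286.]
550 [289. 236.] [343. 298.]
```

```bash
python3 - <<'E'
from h import *
c=cal("wrist"); s=arm.state(); T=rot(s["tcp_rot"]); p=s["tool_pos"]; print(p,s["joint_pos"].round(3),s["width"])
for k in (0,10,19,30,40,54):
  for xx in (11,0,-11): print(k,xx,proj(c,[p+T@[xx,-7.5,-k],p+T@[xx,7.5,-k]]).round().tolist())
im=np.load("w6.npy"); g=cv2.cvtColor(im,cv2.COLOR_BGR2GRAY)
for r in range(208,300,4): print(r,g[r,274:364:3].tolist())
E
```

```text
[533.06781118 301.232781     5.02106414] [ 0.474  0.107  1.789 -0.003  1.242 -1.144] 15.281789038301525
0 11 [[305.0, 219.0], [331.0, 219.0]]
0 0 [[305.0, 237.0], [331.0, 237.0]]
0 -11 [[305.0, 254.0], [330.0, 254.0]]
10 11 [[304.0, 225.0], [332.0, 225.0]]
10 0 [[305.0, 244.0], [331.0, 244.0]]
10 -11 [[305.0, 262.0], [331.0, 261.0]]
19 11 [[304.0, 232.0], [333.0, 232.0]]
19 0 [[304.0, 251.0], [332.0, 251.0]]
19 -11 [[304.0, 269.0], [332.0, 269.0]]
30 11 [[303.0, 240.0], [334.0, 240.0]]
30 0 [[303.0, 261.0], [333.0, 261.0]]
30 -11 [[304.0, 280.0], [333.0, 280.0]]
40 11 [[302.0, 249.0], [335.0, 249.0]]
40 0 [[302.0, 271.0], [335.0, 271.0]]
40 -11 [[303.0, 291.0], [334.0, 291.0]]
54 11 [[301.0, 264.0], [337.0, 264.0]]
54 0 [[301.0, 287.0], [337.0, 287.0]]
54 -11 [[301.0, 309.0], [336.0, 309.0]]
208 [63, 63, 63, 63, 62, 62, 62, 62, 62, 62, 62, 62, 80, 80, 79, 79, 79, 80, 79, 80, 80, 79, 80, 79, 79, 80, 79, 80, 80, 81]
212 [63, 63, 62, 63, 63, 63, 62, 62, 62, 62, 62, 62, 61, 32, 33, 32, 31, 63, 79, 79, 80, 80, 79, 79, 79, 81, 80, 80, 81, 80]
216 [63, 62, 63, 63, 63, 62, 62, 62, 62, 63, 31
[... 2035 characters left out ...]
96, 39, 38, 39, 40, 40]
280 [37, 38, 37, 36, 37, 66, 73, 40, 35, 91, 117, 116, 116, 116, 117, 117, 116, 118, 117, 36, 37, 42, 105, 39, 39, 39, 39, 39, 39, 39]
284 [40, 39, 36, 36, 36, 37, 52, 40, 35, 115, 117, 117, 117, 117, 116, 116, 117, 117, 117, 43, 36, 42, 74, 38, 37, 38, 39, 41, 43, 42]
288 [35, 36, 37, 36, 37, 36, 36, 40, 34, 115, 116, 117, 116, 117, 117, 116, 116, 117, 117, 76, 35, 41, 38, 38, 37, 39, 38, 38, 38, 39]
292 [35, 36, 37, 36, 36, 36, 36, 40, 35, 115, 116, 116, 116, 116, 116, 117, 117, 117, 117, 102, 36, 42, 36, 38, 38, 38, 37, 38, 36, 38]
296 [35, 35, 36, 35, 36, 34, 35, 40, 33, 115, 116, 116, 116, 116, 116, 125, 116, 134, 134, 130, 36, 41, 36, 37, 37, 37, 37, 36, 37, 38]
```

The numbers show the unit unmoved at (533,301) and the fingertips apparently above it. I'll reopen and feel downwards in small steps, watching the force.

Emit:
{"op": "drive_tool", "data": {"rows": [{"slide": [0, 0, 0], "angular": [0, 0, 0], "claw": 50}, {"slide": [0, 0, 0], "angular": [0, 0, 0], "claw": 50}, {"slide": [0, 0, 0], "angular": [0, 0, 0], "claw": 50}, {"slide": [0, 0, -2.5], "angular": [0, 0, 0], "claw": 50}, {"slide": [0, 0, 0], "angular": [0, 0, 0], "claw": 50}]}}

```text
clock: 16.35
tool_pos: [532.9, 301.2, 2.1]
tcp_rot: [0.002, -0.024, 1.0, -0.001]
contact_force: [-0.5, 0.6, 0.0]
width: 50.4
gripper_force: 0.0
```

Emit:
{"op": "drive_tool", "data": {"rows": [{"slide": [0, 0, -2.5], "angular": [0, 0, 0], "claw": 50}, {"slide": [0, 0, 0], "angular": [0, 0, 0], "claw": 50}]}}

```text
clock: 16.6
tool_pos: [532.9, 301.2, -0.3]
tcp_rot: [0.002, -0.024, 1.0, -0.001]
contact_force: [0.6, -0.1, 0.5]
width: 49.8
gripper_force: 0.0
```

Emit:
{"op": "drive_tool", "data": {"rows": [{"slide": [0, 0, -2.5], "angular": [0, 0, 0], "claw": 50}, {"slide": [0, 0, 0], "angular": [0, 0, 0], "claw": 50}]}}

```text
clock: 16.85
tool_pos: [532.9, 301.2, -2.8]
tcp_rot: [0.002, -0.024, 1.0, -0.001]
contact_force: [-0.4, -0.3, 0.2]
width: 49.7
gripper_force: 0.0
```

Emit:
{"op": "drive_tool", "data": {"rows": [{"slide": [0, 0, -2.5], "angular": [0, 0, 0], "claw": 50}, {"slide": [0, 0, 0], "angular": [0, 0, 0], "claw": 50}]}}

```text
clock: 17.1
tool_pos: [532.9, 301.2, -5.3]
tcp_rot: [0.002, -0.024, 1.0, -0.001]
contact_force: [0.5, 0.8, -0.0]
width: 50.0
gripper_force: 0.0
```

```bash
python3 - <<'E'
from h import *
c=cal("wrist"); im=vision.grab_frame("wrist"); s=arm.state(); T=rot(s["tcp_rot"]); p=s["tool_pos"]
g=cv2.cvtColor(im,cv2.COLOR_BGR2GRAY); h=cv2.cvtColor(im,cv2.COLOR_BGR2HSV)
print(p,s["width"])
for r in range(196,330,4): print(r,"".join(("G" if 40<h[r,q,0]<85 and h[r,q,1]>90 and g[r,q]>55 else "#" if g[r,q]<58 else "w" if g[r,q]>130 else "+") for q in range(220,420,3)))
for k in (0,8,16,24,32): print(k,[proj(c,[p+T@[xx,-25,-k],p+T@[xx,25,-k]]).round().tolist() for xx in (11,-11)])
E
```

```text
[532.99113135 301.21425839  -5.13699462] 49.85985362438689
196 GGGGGGGGGGGGGGGGGGGGGGGGGGGGGGGGGGGGGGGGGGGGGGGGGGGGGGGGGGGGGGGGGGG
200 GGGGGGGGGGGGGGGGGGGGGGGGGGGGGGGGGGGGGGGGGGGGGGGGGGGGGGGGGGGGGGGGGGG
204 GGGGGGGGGGGGGGGGGGGGGGGGGGGGGGGGGGGGGGGGGGGGGGGGGGGGGGGGGGGGGGGGGGG
208 GGGGGGGGGGGGGGGGGGGGGGGGGGGGGGGGGGGGGGGGGGGGGGGGGGGGGGGGGGGGGGGGGGG
212 GGGGGGGGGGGGGGGGGGGGGGGGGGGGGGGGGGGGGGGGGGGGGGGGGGGGGGGGGGGGGGGGGGG
216 GGGGGGGGGGGGGGGGGGGGGGGGGGGGGGGGGGGGGGGGGGGGGGGGGGGGGGGGGGGGGGGGGGG
220 GGGGGGGGGGGGGGGGGGGGGGGGGGGGG########GGGGGGGGGGGGGGGGGGGGGGGGGGGGGG
224 GGGGGGGGGGGGGGGGGGGGGGGGGGG############GGGGGGGGGGGGGGGGGGGGGGGGGGGG
228 GGGGGGGGGGGGGGGGGGGGGGGGGG###############GGGGGGGGGGGGGGGGGGGGGGGGGG
232 GGGGGGGGGGGGGGGGGGGGGGGGG################GGGGGGGGGGGGGGGGGGGGGGGGGG
236 GGGGGGGGGGGGGGGGGGGGGGGGG#################GGGGGGGGGGGGGGGGGGGGGGGGG
240 GGGGGGGGGGGGGGGGGGGGGGGGG######+++++######GGGGGGGGGGGGGGGGGGGGGGGGG
244 GGGGGGGGGG++++#GGGGGGGGG#####+++++++++####GGGGGGG##+++GGGGGGGGGGGGG
248 GGGGGGGGGG+++##GGGGGGGGG###+++++++++++++###GGGGGG##++++GGGGGGGGGGGG
252 GGGGGGGGG++++###GGGGGGGG###++
[... 1064 characters left out ...]
GGGGGGGGGGGGGGGGGGGGGGGGGGGGGGGGGGGGGGG###############
316 ############GGGGGGGGGGGGGGGGGGGGGGGGGGGGGGGGGGGGGGGG###############
320 ############GGGGGGGGGGGGGGGGGGGGGGGGGGGGGGGGGGGGGGGGG##############
324 ############GGGGGGGGGGGGGGGGGGGGGGGGGGGGGGGGGGGGGGGGG##############
328 ###########GGGGGGGGGGGGGGGGGGGGGGGGGGGGGGGGGGGGGGGGGG##############
0 [[[275.0, 219.0], [361.0, 219.0]], [[276.0, 254.0], [360.0, 254.0]]]
8 [[[273.0, 224.0], [363.0, 224.0]], [[275.0, 260.0], [361.0, 260.0]]]
16 [[[271.0, 230.0], [365.0, 230.0]], [[273.0, 267.0], [364.0, 267.0]]]
24 [[[269.0, 236.0], [368.0, 235.0]], [[271.0, 274.0], [366.0, 274.0]]]
32 [[[266.0, 242.0], [371.0, 242.0]], [[269.0, 282.0], [368.0, 282.0]]]
```

No contact yet, and the picture puts the tips about 30 mm behind the reported TCP. Continuing down with force checks.

Emit:
{"op": "drive_tool", "data": {"rows": [{"slide": [0, 0, -2.5], "angular": [0, 0, 0], "claw": 50}, {"slide": [0, 0, -2.5], "angular": [0, 0, 0], "claw": 50}, {"slide": [0, 0, 0], "angular": [0, 0, 0], "claw": 50}]}}

```text
clock: 17.52
tool_pos: [532.9, 301.2, -10.3]
tcp_rot: [0.002, -0.024, 1.0, -0.001]
contact_force: [0.5, 0.2, -0.7]
width: 50.4
gripper_force: 0.0
```

Emit:
{"op": "drive_tool", "data": {"rows": [{"slide": [0, 0, -2.5], "angular": [0, 0, 0], "claw": 50}, {"slide": [0, 0, -2.5], "angular": [0, 0, 0], "claw": 50}, {"slide": [0, 0, 0], "angular": [0, 0, 0], "claw": 50}]}}

```text
clock: 17.9
tool_pos: [532.9, 301.2, -15.3]
tcp_rot: [0.002, -0.024, 1.0, -0.001]
contact_force: [-0.1, -0.2, 0.4]
width: 50.0
gripper_force: 0.0
```

Emit:
{"op": "drive_tool", "data": {"rows": [{"slide": [0, 0, -2.5], "angular": [0, 0, 0], "claw": 50}, {"slide": [0, 0, -2.5], "angular": [0, 0, 0], "claw": 50}, {"slide": [0, 0, 0], "angular": [0, 0, 0], "claw": 50}]}}

```text
clock: 18.27
tool_pos: [532.9, 301.2, -20.3]
tcp_rot: [0.002, -0.024, 1.0, -0.001]
contact_force: [0.4, -0.2, 0.1]
width: 50.2
gripper_force: 0.0
```

Emit:
{"op": "drive_tool", "data": {"rows": [{"slide": [0, 0, -2], "angular": [0, 0, 0], "claw": 50}, {"slide": [0, 0, 0], "angular": [0, 0, 0], "claw": 50}]}}

```text
clock: 18.52
tool_pos: [533.0, 301.2, -22.2]
tcp_rot: [0.002, -0.024, 1.0, -0.001]
contact_force: [-0.3, -0.5, 0.3]
width: 50.0
gripper_force: 0.0
```

Emit:
{"op": "drive_tool", "data": {"rows": [{"slide": [0, 0, 0], "angular": [0, 0, 0], "claw": 15}, {"slide": [0, 0, 0], "angular": [0, 0, 0], "claw": 15}, {"slide": [0, 0, 0], "angular": [0, 0, 0], "claw": 15}, {"slide": [0, 0, 0], "angular": [0, 0, 0], "claw": 15}]}}

```text
clock: 19.02
tool_pos: [533.3, 301.3, -21.6]
tcp_rot: [0.002, -0.024, 1.0, -0.001]
contact_force: [-0.4, -0.4, 6.8]
width: 26.4
gripper_force: 59.3
```

```bash
cat > asc.py <<'E'
from h import *
c=cal("wrist"); im=vision.grab_frame("wrist"); s=arm.state(); T=rot(s["tcp_rot"]); p=s["tool_pos"]
g=cv2.cvtColor(im,cv2.COLOR_BGR2GRAY); h=cv2.cvtColor(im,cv2.COLOR_BGR2HSV)
print(p,s["width"],s["contact_force"].round(1))
for r in range(200,320,4): print(r,"".join(("G" if 40<h[r,q,0]<85 and h[r,q,1]>90 and g[r,q]>55 else "#" if g[r,q]<58 else "w" if g[r,q]>130 else "+") for q in range(244,394,2)))
for d in finder.cut_out("wrist","unit")[:1]:
  r,q=np.nonzero(d["pixels"]); print(d["conf"],q.min(),q.max(),r.min(),r.max())
a=np.linspace(0,2*np.pi,60)
import sys
z0=float(sys.argv[1])
for X in (527,533,539):
  u=proj(c,[[X+15*np.cos(t),301+15*np.sin(t),z] for z in(z0,z0+20) for t in a]); v=proj(c,[[X,301,z0+20]]); print(X,u.min(0).round(),u.max(0).round(),v.round())
E
python3 asc.py 0
```

```text
[533.27463209 301.33831951 -21.61407268] 26.564588642329415 [-0.5 -0.3  5.8]
200 GGGGGGGGGGGGGGGGGGGGGGGGGGGGGGGGGGGGGGGGGGGGGGGGGGGGGGGGGGGGGGGGGGGGGGGGGGG
204 GGGGGGGGGGGGGGGGGGGGGGGGGGGGGGGGGGGGGGGGGGGGGGGGGGGGGGGGGGGGGGGGGGGGGGGGGGG
208 GGGGGGGGGGGGGGGGGGGGGGGGGGGGGGGGGGGGGGGGGGGGGGGGGGGGGGGGGGGGGGGGGGGGGGGGGGG
212 GGGGGGGGGGGGGGGGGGGGGGGGGGGGGGGGGGGGGGGGGGGGGGGGGGGGGGGGGGGGGGGGGGGGGGGGGGG
216 GGGGGGGGGGGGGGGGGGGGGGGGGGGGGGGGGGGGGGGGGGGGGGGGGGGGGGGGGGGGGGGGGGGGGGGGGGG
220 GGGGGGGGGGGGGGGGGGGGGGGGGGGGGGGGGGGGGGGGGGGGGGGGGGGGGGGGGGGGGGGGGGGGGGGGGGG
224 GGGGGGGGGGGGGGGGGGGGGGGGGGGGGGGGGGGGGGGGGGGGGGGGGGGGGGGGGGGGGGGGGGGGGGGGGGG
228 GGGGGGGGGGGGGGGGGGGGGGGGGGGGGGGGGGGG###GGGGGGGGGGGGGGGGGGGGGGGGGGGGGGGGGGGG
232 GGGGGGGGGGGGGGGGGGGGGGGGGGGGG###############GGGGGGGGGGGGGGGGGGGGGGGGGGGGGGG
236 GGGGGGGGGGGGGGGGGGGGGGGGGG#####################GGGGGGGGGGGGGGGGGGGGGGGGGGGG
240 GGGGGGGGGGGGGGGGGGGGG##G########################GG##GGGGGGGGGGGGGGGGGGGGGGG
244 GGGGGGGGGGGGGGG+++++################################+++++GGGGGGGGGGGGGGGGGG
248 GGGGGGGGGGGGGGG+++++################################++++++G
[... 822 characters left out ...]
#####################GGG######+++++++++++#####GGG#########################
296 ######################GGGGGG################GGGGGGG########################
300 #####################GGGGGGGGGGGGGGGGGGGGGGGGGGGGGG########################
304 #####################GGGGGGGGGGGGGGGGGGGGGGGGGGGGGG########################
308 #####################GGGGGGGGGGGGGGGGGGGGGGGGGGGGGGG#######################
312 #####################GGGGGGGGGGGGGGGGGGGGGGGGGGGGGGG#######################
316 ####################GGGGGGGGGGGGGGGGGGGGGGGGGGGGGGGG#######################
0.6 286 344 229 299
527 [285. 215.] [351. 289.] [[318. 261.]]
533 [285. 226.] [350. 300.] [[318. 272.]]
539 [285. 237.] [349. 311.] [[317. 284.]]
```

The unit is held and centred. Lifting and carrying it to the bay.

Emit:
{"op": "drive_tool", "data": {"rows": [{"slide": [0, 0, 10], "angular": [0, 0, 0], "claw": 15}, {"slide": [0, 0, 30], "angular": [0, 0, 0], "claw": 15}, {"slide": [0, 0, 40], "angular": [0, 0, 0], "claw": 15}, {"slide": [0, 0, 30], "angular": [0, 0, 0], "claw": 15}, {"slide": [5, -40, 0], "angular": [0, 0, 0], "claw": 15}, {"slide": [5, -40, 0], "angular": [0, 0, 0], "claw": 15}, {"slide": [5, -40, 0], "angular": [0, 0, 0], "claw": 15}, {"slide": [5, -40, 0], "angular": [0, 0, 0], "claw": 15}, {"slide": [5, -40, 0], "angular": [0, 0, 0], "claw": 15}, {"slide": [5, -40, 0], "angular": [0, 0, 0], "claw": 15}, {"slide": [5, -40, 0], "angular": [0, 0, 0], "claw": 15}, {"slide": [5, -40, 0], "angular": [0, 0, 0], "claw": 15}, {"slide": [5, -40, 0], "angular": [0, 0, 0], "claw": 15}, {"slide": [4, -45.5, 0], "angular": [0, 0, 0], "claw": 15}, {"slide": [0, 0, 0], "angular": [0, 0, 0], "claw": 15}]}}

```text
clock: 21.0
tool_pos: [581.9, -106.7, 88.2]
tcp_rot: [0.002, -0.023, 1.0, -0.001]
contact_force: [-0.4, 1.1, -0.1]
width: 26.4
gripper_force: 59.2
```

```bash
python3 - <<'E'
from h import *
c=cal("wrist"); im=vision.grab_frame("wrist"); s=arm.state(); p=s["tool_pos"]; T=rot(s["tcp_rot"])
print(s["clock"],p,T.round(3).tolist(),s["width"],s["gripper_force"],s["contact_force"].round(1))
for d in finder.cut_out("wrist","unit")[:3]:
  r,q=np.nonzero(d["pixels"]); print(d["conf"],d["point"],q.min(),q.max(),r.min(),r.max(),at(c,d["point"],p[2]+42)[0].round(1))
print("expected top centre px",proj(c,[p+[1,0,41.6]]).round())
# tray bay: foam white quad + tray edges in this view
h=cv2.cvtColor(im,cv2.COLOR_BGR2HSV); g=im.max(2)
for r in range(180,330,5): print(r,"".join("G" if 40<h[r,q,0]<85 and h[r,q,1]>90 else "B" if 105<h[r,q,0]<125 and h[r,q,1]>120 else "w" if g[r,q]>190 else "#" if g[r,q]<60 else "+" for q in range(180,460,4)))
E
```

```text
21.05 [ 581.88677807 -105.29787396   88.15604274] [[-0.999, -0.047, 0.004], [-0.047, 0.999, -0.001], [-0.004, -0.001, -1.0]] 26.76374966173017 59.15921866893768 [-1.1  0.1 -0.3]
0.66 [317.5, 267.2] 286 345 229 299 [ 578.9 -107.3  130.2]
expected top centre px [[321. 275.]]
180 GGGGGGGGGGGGGGGGG++++++www+++w++++++++++++++++++w++++#++++++++#++BBBBB
185 GGGGGGGGGGGGGGGGG++++++wwwwwww++++++++++++++++www++++++++++++++++BBBBB
190 GGGGGGGGGGGGGGGGGG+++++wwwwwwww++++++++++wwwwwwww++++++www+++++++BBBBB
195 GGGGGGGGGGGGGGGGGG+++++wwwwwwwwwwwww+++wwwwwwwwww++w++wwwwww+++++BBBBB
200 GGGGGGGGGGGGGGGGGG+++++wwwwwwwwwwwwwwwwwwwwwwwwww++ww++wwwww+++++BBBBB
205 GGGGGGGGGGGGGGGGGG+++++wwwwwwwwwwwwwwwwwwwwwwwwww++ww+++++++ww++BBBBBB
210 GGGGGGGGGGGGGGGGGG+++++wwwwwwwwwwwwwwwwwwwwwwwwww++w++++++++ww++BBBBBB
215 GGGGGGGGGGGGGGGGGG+++++wwwwwwwwwwwwwwwwwwwwwwwwww+++++++++++ww++BBBBBB
220 GGGGGGGGGGGGGGGGGG+++++wwwwwwwwwwwwwwwwwwwwwwwww++++++++ww++++++BBBBBB
225 GGGGGGGGGGGGGGGGGG+++++wwwwwwwwwwwwwwwwwwwwwwwww++++++wwwwww++++BBBBBB
230 GGGGGGGGGGGGGGGGGG+++++wwwwwwwww+++++wwwwwwwwwww+++++wwwwwww++++BBBBBB
2
[... 723 characters left out ...]
#######GGGGGGGGGGGGGGGGGG
285 GGGGGGGGGGGGGGGG##############+++++++++#####+########GGGGGGG###+GGGGGG
290 GGGGGGGGGGGGGGG############G+##+++++++##G#############GGGGG#######+GGG
295 GGGGGGGGGGGGGGG############GGG#########GGG##########################GG
300 GGGGGGGGGGGGGGGGGG#########GGGGGGGGGGGGGGG############################
305 GGGGGGGGGGGG#G#GG##########GGGGGGGGGGGGGGG############################
310 GGGGGGGGGGGGGG############GGGGGGGGGGGGGGGG############################
315 GGGGGGG######GG#G#GG######GGGGGGGGGGGGGGGGG###########################
320 GG#G#G##############G#G#G#GGGGGGGGGGGGGGGGG###########################
325 GG####################G#GGGGGGGGGGGGGGGGGGGG#GG#######################
```

Emit:
{"op": "drive_tool", "data": {"rows": [{"slide": [0.5, 0.5, -30], "angular": [0, 0, 0], "claw": 15}, {"slide": [0, 0, -30], "angular": [0, 0, 0], "claw": 15}, {"slide": [0, 0, -20], "angular": [0, 0, 0], "claw": 15}, {"slide": [0, 0, -7], "angular": [0, 0, 0], "claw": 15}, {"slide": [0, 0, 0], "angular": [0, 0, 0], "claw": 15}, {"slide": [0, 0, 0], "angular": [0, 0, 0], "claw": 15}]}}

```text
clock: 21.85
tool_pos: [583.1, -103.8, 2.1]
tcp_rot: [0.003, -0.024, 1.0, -0.001]
contact_force: [-0.2, -0.3, -0.9]
width: 26.7
gripper_force: 59.2
```

Emit:
{"op": "drive_tool", "data": {"rows": [{"slide": [0, 0, -2], "angular": [0, 0, 0], "claw": 15}, {"slide": [0, 0, 0], "angular": [0, 0, 0], "claw": 15}]}}

```text
clock: 22.1
tool_pos: [582.6, -103.8, -0.8]
tcp_rot: [0.002, -0.024, 1.0, -0.001]
contact_force: [-0.3, 0.9, -0.5]
width: 26.6
gripper_force: 59.2
```

Emit:
{"op": "drive_tool", "data": {"rows": [{"slide": [0, 0, -1.5], "angular": [0, 0, 0], "claw": 15}, {"slide": [0, 0, 0], "angular": [0, 0, 0], "claw": 15}]}}

```text
clock: 22.35
tool_pos: [582.5, -103.8, -2.6]
tcp_rot: [0.002, -0.024, 1.0, -0.001]
contact_force: [-0.4, -1.3, 0.5]
width: 26.6
gripper_force: 59.2
```

Emit:
{"op": "drive_tool", "data": {"rows": [{"slide": [0, 0, -1], "angular": [0, 0, 0], "claw": 15}, {"slide": [0, 0, 0], "angular": [0, 0, 0], "claw": 15}]}}

```text
clock: 22.6
tool_pos: [582.5, -103.8, -3.6]
tcp_rot: [0.002, -0.024, 1.0, -0.001]
contact_force: [0.0, 1.1, -0.1]
width: 26.6
gripper_force: 59.2
```

Emit:
{"op": "drive_tool", "data": {"rows": [{"slide": [0, 0, -1], "angular": [0, 0, 0], "claw": 15}, {"slide": [0, 0, 0], "angular": [0, 0, 0], "claw": 15}]}}

```text
clock: 22.85
tool_pos: [582.7, -103.8, -3.7]
tcp_rot: [0.002, -0.024, 1.0, -0.001]
contact_force: [-5.2, 1.0, 9.7]
width: 26.7
gripper_force: 60.0
```

Emit:
{"op": "drive_tool", "data": {"rows": [{"slide": [0, 0, 0.5], "angular": [0, 0, 0], "claw": 32}, {"slide": [0, 0, 0], "angular": [0, 0, 0], "claw": 40}, {"slide": [0, 0, 0], "angular": [0, 0, 0], "claw": 44}, {"slide": [0, 0, 0], "angular": [0, 0, 0], "claw": 44}, {"slide": [0, 0, 15], "angular": [0, 0, 0], "claw": 44}, {"slide": [0, 0, 30], "angular": [0, 0, 0], "claw": 44}, {"slide": [0, 0, 40], "angular": [0, 0, 0], "claw": 44}, {"slide": [0, 0, 50], "angular": [0, 0, 0], "claw": 44}, {"slide": [0, 0, 0], "angular": [0, 0, 0], "claw": 44}]}}

```text
clock: 23.98
tool_pos: [584.3, -104.1, 136.7]
tcp_rot: [0.005, -0.024, 1.0, -0.002]
contact_force: [0.3, 0.1, -0.8]
width: 44.0
gripper_force: 0.0
```

```bash
python3 - <<'E'
from h import *
c=cal("wrist"); im=vision.grab_frame("wrist"); s=arm.state(); p=s["tool_pos"]; print(s["clock"],p,s["width"])
h=cv2.cvtColor(im,cv2.COLOR_BGR2HSV); g=im.max(2)
for d in finder.cut_out("wrist","unit")[:3]:
  r,q=np.nonzero(d["pixels"]); print(d["conf"],d["point"],len(r),q.min(),q.max(),r.min(),r.max(),at(c,d["point"],38)[0].round(1))
a=np.linspace(0,2*np.pi,60); u=proj(c,[[583+15*np.cos(t),-104+15*np.sin(t),z] for z in(18,38) for t in a]); print("expect",u.min(0).round(),u.max(0).round(),proj(c,[[583,-104,38]]).round())
for r in range(165,270,4): print(r,"".join("G" if 40<h[r,q,0]<85 and h[r,q,1]>90 else "B" if 105<h[r,q,0]<125 and h[r,q,1]>120 else "w" if g[r,q]>190 else "#" if g[r,q]<60 else "+" for q in range(250,400,2)))
hy=cv2.inRange(h,(23,120,60),(33,255,255)); k,l,st,ce=cv2.connectedComponentsWithStats(hy)
for i in np.argsort(-st[1:,4])[:3]+1: print("yellow",st[i],at(c,ce[i],73)[0].round(1))
E
```

```text
24.025 [ 583.42808467 -103.95437577  133.90947925] 43.955645158905575
0.59 [316.9, 187.5] 938 300 333 170 205 [ 580.3 -105.    38. ]
expect [301. 170.] [335. 206.] [[318. 190.]]
165 GGGG++++++++wwwwwwwwwwwwwwwwwwwwwwwwwwwwwwwwwwwwwwwwwwwww++++##+++wwwww++ww
169 GGGG++++++++wwwwwwwwwwwwwwwwww++++++++++wwwwwwwwwwwwwwww+++++#+++wwwwwwwwww
173 GGGG+++++++++wwwwwwwwwwwwwww+++++++++++++wwwwwwwwwwwwwww+++++#+++wwwwwwwwww
177 GGGG+++++++++wwwwwwwwwwwwww+++++++++++++++wwwwwwwwwwwwww++++ww+++wwwwwwwwww
181 GGGG+++++++++wwwwwwwwwwwww++++wwwwwww+++++wwwwwwwwwwwwww++++www++++wwwwwww+
185 GGGG+++++++++wwwwwwwwwwwww+++wwwwwwwwww+++wwwwwwwwwwwwww++++wwwww++++++++++
189 GGGG+++++++++wwwwwwwwwwww+++wwwwwwwwwww+++wwwwwwwwwwwwww++++ww+++++++++++++
193 GGGGG++++++++wwwwwwwwwwwww++wwwwwwwwwww+++wwwwwwwwwwwwww++++w++++++++++++++
197 GGGGG++++++++wwwwwwwwwwwww+++wwwwwwwww+++wwwwwwwwwwwwwww+++++++++++++++++++
201 GGGGG++++++++wwwwwwwwwwwwwww+++++ww+++++wwwwwwwwwwwwwwww+++++++++wwwwwwwww+
205 GGGGG++++++++wwwwwwwwwwwwwwwwww+++++wwwwwwwwwwwwwwwwwwww++++++++wwwwwwwwwww
209 GGGGG++++++++wwwwwwwwwwwwwwwwwwwwwwwww
[... 692 characters left out ...]
#GGGGGGGGGGGGGGGGGGGGGGGGGGGGGGGGGGGGGGGGGGGG+##+++++GGGGGGGGGGGG
249 GG+++++####GGGGGGGGGGGGGGGGGGGGGGGGGGGGGGGGGGGGGGGGGGGG####+++++GGGGGGGGGGG
253 G++++++##G#GGGGGGGGGGGGGGGGGGGGGGGGGGGGGGGGGGGGGGGGGGGG#####+++++####GGGGGG
257 ++++++GGGG#GGGGGGGGGGGGGGGGGGGGGGGGGGGGGGGGGGGGGGGGGGGG#####++++++#####GGGG
261 +++++#GGGGGGGGGGGGGGGGGGGGGGGGGGGGGGGGGGGGGGGGGGGGGGGGG######++++++#####GGG
265 ++++#GGGGGGGGGGGGGGGGGGGGGGGGGGGGGGGGGGGGGGGGGGGGGGGGGG#######++++++#####GG
269 ++++GGGGGGGGGGGGGGGGGGGGGGGGGGGGGGGGGGGGGGGGGGGGGGGGGGG##G##G##++++++#####G
yellow [ 483  166   28   70 1100] [574.5  37.7  73. ]
yellow [162 380  44  20 495] [ 786.  -229.5   73. ]
yellow [494  38   1   1   1] [458.4  11.5  73. ]
```

The unit is flat and face up in the bay. Now the cover's grip bar.

Emit:
{"op": "drive_tool", "data": {"rows": [{"slide": [-2, 35.4, 0], "angular": [0, 0, 0], "claw": 44}, {"slide": [-2, 35.4, 0], "angular": [0, 0, 0], "claw": 44}, {"slide": [-2, 35.4, 0], "angular": [0, 0, 0], "claw": 44}, {"slide": [-2, 35.4, 0], "angular": [0, 0, 0], "claw": 44}, {"slide": [0, 0, -30], "angular": [0, 0, 0], "claw": 44}, {"slide": [0, 0, -30], "angular": [0, 0, 0], "claw": 44}, {"slide": [0, 0, -25], "angular": [0, 0, 0], "claw": 44}, {"slide": [0, 0, 0], "angular": [0, 0, 0], "claw": 44}, {"slide": [0, 0, 0], "angular": [0, 0, 0], "claw": 44}]}}

```text
clock: 25.2
tool_pos: [574.7, 37.8, 46.7]
tcp_rot: [0.002, -0.024, 1.0, -0.001]
contact_force: [0.2, 0.3, -0.1]
width: 43.9
gripper_force: 0.0
```

Emit:
{"op": "drive_tool", "data": {"rows": [{"slide": [0, 0, -8], "angular": [0, 0, 0], "claw": 44}, {"slide": [0, 0, -5], "angular": [0, 0, 0], "claw": 30}, {"slide": [0, 0, 0], "angular": [0, 0, 0], "claw": 20}, {"slide": [0, 0, 0], "angular": [0, 0, 0], "claw": 5}, {"slide": [0, 0, 0], "angular": [0, 0, 0], "claw": 5}, {"slide": [0, 0, 0], "angular": [0, 0, 0], "claw": 5}]}}

```text
clock: 25.95
tool_pos: [574.5, 37.8, 33.1]
tcp_rot: [0.002, -0.024, 1.0, -0.001]
contact_force: [-2.8, 0.4, 2.0]
width: 12.7
gripper_force: 60.0
```

Gripped. Sliding the cover shut along the tray axis.

Emit:
{"op": "drive_tool", "data": {"rows": [{"slide": [0.5, -10, 0], "angular": [0, 0, 0], "claw": 5}, {"slide": [1, -20, 0], "angular": [0, 0, 0], "claw": 5}, {"slide": [1, -20, 0], "angular": [0, 0, 0], "claw": 5}, {"slide": [1, -20, 0], "angular": [0, 0, 0], "claw": 5}, {"slide": [1, -20, 0], "angular": [0, 0, 0], "claw": 5}, {"slide": [1, -20, 0], "angular": [0, 0, 0], "claw": 5}, {"slide": [0.5, -10, 0], "angular": [0, 0, 0], "claw": 5}, {"slide": [0, 0, 0], "angular": [0, 0, 0], "claw": 5}]}}

```text
clock: 26.95
tool_pos: [579.8, -83.8, 33.1]
tcp_rot: [0.001, -0.024, 1.0, -0.001]
contact_force: [-9.8, -1.8, 6.0]
width: 12.2
gripper_force: 60.6
```

Emit:
{"op": "drive_tool", "data": {"rows": [{"slide": [0.2, -4, 0], "angular": [0, 0, 0], "claw": 5}, {"slide": [0.2, -4, 0], "angular": [0, 0, 0], "claw": 5}, {"slide": [0, 0, 0], "angular": [0, 0, 0], "claw": 5}]}}

```text
clock: 27.32
tool_pos: [580.1, -91.3, 33.1]
tcp_rot: [0.001, -0.024, 1.0, -0.001]
contact_force: [-10.5, -1.0, 5.9]
width: 12.6
gripper_force: 60.6
```

Emit:
{"op": "drive_tool", "data": {"rows": [{"slide": [-0.5, -2.5, 0], "angular": [0, 0, 0], "claw": 5}, {"slide": [0, 0, 0], "angular": [0, 0, 0], "claw": 5}]}}

```text
clock: 27.58
tool_pos: [580.2, -93.5, 33.1]
tcp_rot: [0.002, -0.024, 1.0, -0.001]
contact_force: [-5.2, -1.5, 4.7]
width: 12.6
gripper_force: 60.3
```

Emit:
{"op": "drive_tool", "data": {"rows": [{"slide": [0, -2.5, 0], "angular": [0, 0, 0], "claw": 5}, {"slide": [0, 0, 0], "angular": [0, 0, 0], "claw": 5}]}}

```text
clock: 27.82
tool_pos: [580.3, -95.7, 33.1]
tcp_rot: [0.002, -0.024, 1.0, -0.001]
contact_force: [-6.0, -1.3, 3.4]
width: 12.4
gripper_force: 60.3
```

Emit:
{"op": "drive_tool", "data": {"rows": [{"slide": [0, -2, 0], "angular": [0, 0, 0], "claw": 5}, {"slide": [0, 0, 0], "angular": [0, 0, 0], "claw": 5}]}}

```text
clock: 28.08
tool_pos: [580.3, -95.9, 33.1]
tcp_rot: [0.002, -0.024, 1.0, 0.001]
contact_force: [-5.1, 12.6, 5.6]
width: 12.4
gripper_force: 60.7
```

Emit:
{"op": "drive_tool", "data": {"rows": [{"slide": [0, -1.2, 0], "angular": [0, 0, 0], "claw": 5}, {"slide": [0, 0, 0], "angular": [0, 0, 0], "claw": 5}]}}

```text
clock: 28.32
tool_pos: [580.3, -96.0, 33.0]
tcp_rot: [0.002, -0.025, 1.0, 0.002]
contact_force: [-5.8, 22.0, 6.6]
width: 12.5
gripper_force: 60.9
```

At the stop. Releasing, retreating and verifying.

Emit:
{"op": "drive_tool", "data": {"rows": [{"slide": [0, 0.5, 0], "angular": [0, 0, 0], "claw": 22}, {"slide": [0, 0, 0], "angular": [0, 0, 0], "claw": 40}, {"slide": [0, 0, 0], "angular": [0, 0, 0], "claw": 44}, {"slide": [0, 0, 0], "angular": [0, 0, 0], "claw": 44}, {"slide": [0, 0, 15], "angular": [0, 0, 0], "claw": 44}, {"slide": [0, 0, 40], "angular": [0, 0, 0], "claw": 44}, {"slide": [0, 0, 50], "angular": [0, 0, 0], "claw": 44}, {"slide": [-5, 20, 50], "angular": [0, 0, 0], "claw": 44}, {"slide": [-10, 30, 50], "angular": [0, 0, 0], "claw": 44}, {"slide": [0, 0, 20], "angular": [0, 0, 0], "claw": 44}, {"slide": [0, 0, 0], "angular": [0, 0, 0], "claw": 44}]}}

```text
clock: 29.7
tool_pos: [565.8, -48.1, 259.8]
tcp_rot: [0.003, -0.024, 1.0, -0.001]
contact_force: [0.2, -0.3, 0.0]
width: 44.1
gripper_force: 0.0
```

```bash
python3 - <<'E'
from h import *
c=cal("wrist"); im=vision.grab_frame("wrist"); s=arm.state(); print(s["clock"],s["tool_pos"],s["contact_force"].round(1))
h=cv2.cvtColor(im,cv2.COLOR_BGR2HSV)
for n,lo,hi,z in [("yellow",(23,120,60),(33,255,255),73),("blue",(105,120,60),(125,255,255),47)]:
  k,l,st,ce=cv2.connectedComponentsWithStats(cv2.inRange(h,lo,hi))
  for i in np.argsort(-st[1:,4])[:2]+1:
    b=cv2.boxPoints(cv2.minAreaRect(np.argwhere(l==i)[:,::-1].astype(np.float32))); w=at(c,b,z)[:,:2]; print(n,st[i][4],w.round(1).tolist(),w.mean(0).round(1))
for n in ["side","top"]:
  c=cal(n); vision.grab_frame(n)
  for q in ["bottle","dish","reel","jar","cup","pot","tin","driver"]:
    for d in finder.cut_out(n,q)[:1]:
      p=cv2.minAreaRect(np.argwhere(d["pixels"])[:,::-1].astype(np.float32)); print(n,q,round(d["conf"],2),np.round(d["point"]),np.round(p[1]),round(p[2]))
E
```

```text
29.75 [565.45288812 -48.24937758 257.80793475] [-0.4 -0.3 -0.6]
yellow 1393 [[435.5, -386.6], [434.3, -348.4], [486.8, -355.6], [488.5, -395.3]] [ 461.3 -371.5]
yellow 522 [[552.7, -104.9], [551.7, -92.1], [609.2, -89.7], [610.2, -103.1]] [581.  -97.4]
blue 10503 [[533.4, -159.0], [525.0, 19.4], [627.0, 29.8], [636.4, -162.4]] [580.5 -68. ]
blue 312 [[623.9, -415.9], [609.9, -391.2], [645.8, -375.7], [660.7, -400.7]] [ 635.1 -395.9]
side bottle 0.74 [258. 265.] [46. 23.] 88
side dish 0.67 [271. 284.] [31. 45.] 81
side reel 0.92 [260. 185.] [22. 19.] 85
side jar 0.7 [256. 217.] [34. 19.] 90
side cup 0.63 [373. 335.] [22. 31.] 5
side pot 0.83 [372. 340.] [20. 29.] 4
side tin 0.64 [263. 154.] [12. 15.] 90
side driver 0.81 [409. 275.] [31. 11.] 72
top bottle 0.67 [195. 246.] [14. 18.] 90
top dish 0.5 [404. 256.] [19. 35.] 7
top reel 0.56 [261. 253.] [19. 21.] 90
top cup 0.6 [441. 214.] [18. 20.] 90
top pot 0.67 [461. 187.] [13. 17.] 56
top tin 0.74 [191. 184.] [48. 58.] 84
top driver 0.54 [398. 145.] [48.  8.] 6
```

```bash
python3 -c "
from bench import order
print(order.finish_job())"
```

```text
the job is handed in; nothing more can be done
None
```

I stood the bottle upright on its drip plate, set the speaker unit flat and face up in the bay, then slid the cover shut to its stop, and handed the job in at about 30 s; the bystanders I could re-check had not moved.

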